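# Bring a pour-over stand down over a mug, ratchet tooth by tooth

### The arm

A 6-joint arm with a two-finger parallel gripper is mounted at the origin on a cart in front of the work surface, level with it; the furniture and walls round the work are solid. World frame = base frame: x ahead of the robot, y to its left, z up, the work surface at z = 0. Lengths are in mm, angles in rad, forces in N, time in s.
With the tool pointing down it reaches from about 275 to 750 mm from the base axis. Payload 10.2 kg.
Tool frame: the origin (TCP) lies midway between the tips of the shut fingers; the grasp point (between the pads) lies 19 mm behind it; z points along the fingers, y is the line along which they close (so a half turn about z gives the same grasp; the last joint's range is limited). The gripper opens to 85 mm and grips with 20 to 120 N. Pads are 22 mm wide; open, the fingers measure 114 mm over their backs; the gripper's body (76 mm by 85 mm) begins 54 mm behind the grasp point. The pads swing forward as they close: fully open they stand 13 mm farther back than shut.
Start: joints at [-1.424, 0.313, 1.498, -0, 1.331, -0.223], TCP at [189.738, -489.521, 194.594] pointing down, gripper open.
Joint ranges: [-2.94, 2.94], [-0.97, 2.17], [0.19, 2.56], [-1.23, 4.37], [0.02, 3.11], [-2.88, 2.88]. Speed limits (rad/s): [2.39, 2.39, 3.01, 3.14, 3.14, 3.14].

### API

Orientations are given as a unit quaternion [w, x, y, z].
In Python, from rig import sense, capture, finish_job, find_in, place_of gives the robot as it stands. The module is installed in compiled form; this text tells all that it offers.
- The arm moves only by the shell command python3 -m jog 'ROWS' [FORCE]. ROWS is JSON, a list of rows, each an object of numbers: "tx", "ty", "tz": the shift along the tool's x, y, z in mm; "ax", "ay", "az": the turn, a rotation vector about the tool's x, y, z in rad; "jaw": the closure, from -1 (fully open) to 1 (shut), so that 0 is half open. In form: [{"tx": .., "ty": .., "tz": .., "ax": .., "ay": .., "az": .., "jaw": ..}, ...]. A call has 1 to 5 rows; each row shifts and turns the commanded pose from where the row before left it, along the tool's axes as they then stand; what a row does not reach is not made up. A row lasts 1/8 s, in which the tool goes at most 62.5 mm and 10.7 degrees, less where a joint would pass 70% of its speed; a pose out of reach is approached as far as the arm can. A call with a gripper value outside its range is refused whole. The fingers move at their own pace and stop on an object; FORCE is the grip in N (left out, the last holds). Time passes only in rows, so rows that do not move let the fingers close. It gives the time, the measured TCP pose, the force, the opening and the grip force at its end, in the units of the state.
- sense(): the state, without advancing time (a new reading comes with each control period).
- capture(name): name is "side" or "top"; returns a dict with "color" (420x560x3 uint8, red, green, blue), "depth" (420x560 float32, mm along the optical axis (not along the pixel's ray), 0 where there is no reading), "fx", "fy", "cx", "cy" (pixels), "k1" (the pictures are not rectified: a ray, as slopes to the right and down, at radius r is drawn at 1 + k1 r^2 times it, then the intrinsics apply), "camera_from_world" (4x4, takes a point from world to camera coordinates). Camera axes: x right, y up, looking along -z (the intrinsics and any distortion apply to the point x, -y, -z); pixel columns grow to the right and rows downward; lengths in mm; the calibration is good to about 2 mm. A picture is of the moment at which its call begins.
- finish_job(): hands the job in; it is judged then, once.
Trained networks look in the newest picture that a camera, given by its name, has taken for a name from the list of things; names that differ only in an ending like _2 or _b are one class to them, and where a whole thing is asked for, a point or a joint stands for the part that bears it (a point fixed in the world has none). Each returns a list of dicts, best first, with "conf" (0 to 1); they miss things now and then, are a little off and sometimes report something else, mostly with a low value. They report only what shows in the picture. A call takes as long as a camera call. They do not tell look-alikes from the thing itself.
- find_in(query, camera): "centre" ([column, row] in pixels, amid what is visible of it).
- place_of(query, camera): "centre" ([column, row] in pixels: a listed point, or the origin of a listed thing).
The state is a dict: "time_s": time; "joints": joint angles; "dq": joint speeds; "tau": joint torques, N m; "eef_pos": TCP position; "ee_rot": TCP orientation; "force": force on the tool from outside, world axes, zero at the start; "wrist_torque": the same for the moment, N m; "grip_width": opening from 0.0 (shut) to 1.0 (fully open); "grip_force": force on a finger pad.
Only numpy, scipy, OpenCV 4.12 (cv2) and the standard library are available. Lean on these libraries where they do the work, as an engineer would, in place of code of your own. Each camera call takes 0.05 s, during which the arm holds its last target. There are 200 camera calls.

### The job

Get the pour-over stand ready to brew: pull the dripper carriage up its toothed post by the wooden knob until the mug can pass under the cone, and leave it hanging on its pawl. Slide the mug that stands at its right in, centred under the cone, and only then squeeze the release and let the dripper down slowly, so that it ends up hanging on the pawl just above the mug: its plate clear of the rim, but by no more than 15 mm. Set the carriage down gently each time: never let it drop onto a tooth or onto the mug, and do not press down hard on the mug or on the caught pawl. Keep the mug upright, and leave the other things where they are.

Things in the scene. Friction and masses are not known exactly. Their poses are not given: they have to be found in the camera images.
- stand: Pour-over stand, fixed: steel foot 13 mm high, open in front and on the right; square post 18 mm wide, 242 mm tall, axis at x 0, y +90 mm. Origin: on the worktop under the cone's axis; x to the stand's back, y left, z up. Foot bars (x; y, mm): -100..100; 68..112 under the post, 0..40; 95..205 under the handle, 70..100; -70..80 behind the mug's place. The mug stands on the worktop itself.
- carriage: Dripper carriage, 0.4-0.6 kg, slides on the post, axes as the stand; falls if neither pawl nor hand holds it. Origin: as holder, under a steel plate 104 mm across, 6 thick. A white cone in it hangs 30 mm below the plate (tip 20 mm wide, 49 at the plate) and rises 62 above (112 wide). Left of the post: steel handle bar (10 mm in x, 20 high, middle 24 above origin), wooden knob at its end.
- height (a joint): Height of the carriage, m: the plate's underside is 55 mm + this above the worktop; 0 lowest, 0.105 end stop. On the post's front is a strip of ten saw teeth 10 mm apart, flat on top, sloping below: pulled up (6-20 N) the carriage clicks past them, let down it rests on the next tooth below. Rest heights must be felt: the strip's height varies (lowest rest 0.0025, highest 0.0925, +-0.005).
- pawl: Sprung pawl: dark steel lever on an upright pin in front of the handle bar. Origin on the pin, 118 mm left of and 24 mm above the holder's centre, 18 mm forward. The short end (28 mm, to the right) has the nose that catches the teeth; the flat tail (6 mm thick, 20 high) runs 73 mm to the left in front of the handle bar, splayed forward.
- release (a joint): Angle of the pawl, rad: 0 caught in a tooth, 0.2 fully squeezed. From about 0.15 the nose is clear of the teeth and the carriage is free. Clicking upwards it also swings to about 0.15.
- holder (a point): Centre of the underside of the round holder plate, on the cone's axis.
- knob (a point): Centre of the wooden lifting knob at the left end of the handle bar: an upright block 24 mm in x, 22 mm in y, 44 mm high. Pinch it from above across x.
- squeeze (a point): Where to pinch the release from above: midway between the pawl's tail (front) and the handle bar (behind), mid-height, 43 mm right of the knob's centre, 74 mm left of the post's side. Close the fingers along the carriage's x on tail and bar together: 41 mm over both at rest, 30 fully squeezed; the spring pushes back with 3-6 N; a 25 N grip also carries the carriage.
- mug: White mug with a black-blotched handle, at the right of the stand, in front of the microwave, 94 mm high, 82 mm across, 0.34 kg, mouth about 72 mm inside. Origin at the worktop, in the plane of the handle, 18 mm from the bowl's axis towards the handle; its -y points out along the handle, z up.
- mug_rim (a point): Centre of the mug's mouth, at rim height (94 mm above its underside).
- mug_handle (a point): Middle of the upright part of the mug's handle (13 mm thick, 67 high), 66 mm out from the bowl's axis, 55 above the underside. To bring the mug under the cone, pinch here across the handle, the gripper leaning back about 25 degrees away from the bowl to clear the cone, and slide the mug along the worktop.
- honey_jar: Honey jar, 71 x 110 mm, bystander behind the stand. Origin at its underside.
- tumbler: Glass tumbler, 80 x 91 mm, bystander at the left. Origin at its underside.
- spoon: Teaspoon, 139 mm, lying in front, bystander.
Things that resemble listed ones, but are neither listed nor needed, are in the scene too. Leave any red look-alike of the mug alone.

How it is judged:
By the outcome, as a careful person would: the job done as asked, in the order asked, and still so for the second after the job is handed in, with the robot touching nothing.
It also fails if it takes over 72 s, if anything falls off the work surface, if the arm or the gripper's body presses on something with over 40 N, if the wrist force passes 120 N, or if a joint passes its speed limit or range.

## Working session

There is one attempt and no reset: what is moved stays moved. The work goes in short steps, Python scripts to look and compute and a shell command to move; the robot and the scene stay as the last step left them, time stands still between calls to the robot, and variables do not carry over. Pictures are saved under pics/ and viewed, at most 10 in all, crops included, and the job is handed in when it is done.

```bash
mkdir -p pics
cat > h.py <<'E'
import numpy as np, cv2
from rig import sense, capture, find_in, place_of
from scipy.spatial.transform import Rotation as R
def ray(c,px):
    u=np.array([(px[0]-c['cx'])/c['fx'],(px[1]-c['cy'])/c['fy']]); s=u.copy()
    for _ in range(20): s=u/(1+c['k1']*(s@s))
    return s
def at_depth(c,px,d=None):
    s=ray(c,px)
    if d is None:
        x,y=int(round(px[0])),int(round(px[1])); w=c['depth'][max(0,y-1):y+2,max(0,x-1):x+2]; w=w[w>0]
        if not len(w): return None
        d=np.median(w)
    return (np.linalg.inv(c['camera_from_world'])@np.array([s[0]*d,-s[1]*d,-d,1]))[:3]
def at_z(c,px,z):
    M=np.linalg.inv(c['camera_from_world']); o=M[:3,3]; p=at_depth(c,px,1000.); d=p-o
    return o+d*(z-o[2])/d[2]
def tri(c1,p1,c2,p2):
    A=[];b=[]
    A=np.zeros((3,3));b=np.zeros(3)
    L=[]
    for c,p in((c1,p1),(c2,p2)):
        o=np.linalg.inv(c['camera_from_world'])[:3,3]; d=at_depth(c,p,1000.)-o; d/=np.linalg.norm(d)
        P=np.eye(3)-np.outer(d,d); A+=P;b+=P@o; L.append((P,o))
    x=np.linalg.solve(A,b); return x,[np.linalg.norm(P@(x-o)) for P,o in L]
def st():
    s=sense(); return R.from_quat(np.array(s['ee_rot'])[[1,2,3,0]]),np.array(s['eef_pos']),s
E
python3 - <<'E'
from h import *
cs={n:capture(n) for n in('side','top')}
for n,c in cs.items():
    cv2.imwrite(f'pics/{n}0.png',c['color'][:,:,::-1]); print(n,np.linalg.inv(c['camera_from_world'])[:3,3].round())
for q in['stand','holder','knob','squeeze','pawl','carriage','mug','mug_rim','mug_handle','honey_jar','tumbler','spoon']:
    r={}
    for n in cs:
        l=place_of(q,n); r[n]=l
        for e in l[:3]: 
            p=at_depth(cs[n],e['centre']); print(q,n,np.round(e['centre'],1),round(e['conf'],2),None if p is None else p.round())
    if r['side'] and r['top']:
        x,e=tri(cs['side'],r['side'][0]['centre'],cs['top'],r['top'][0]['centre']); print('   tri',x.round(1),np.round(e,1))
R0,p,s=st(); print(R0.as_matrix().round(2),p,s['grip_width'])
E
```

```text
side [  179. -1960.  1120.]
top [  51.   82. 1525.]
stand side [273.7 209.9] 0.79 [563. -23.   0.]
stand top [246.8 234.9] 0.9 [540. -44.  37.]
stand top [210.6 244.6] 0.23 [547.  77. 104.]
   tri [553.3 -46.5  12.1] [5.1 5.1]
holder side [271.3 200. ] 0.77 [542. -75.  81.]
holder top [244.1 232.4] 0.66 [553. -41.  35.]
holder top [247.9 238.3] 0.2 [506. -36. 103.]
   tri [546.9 -38.7  59.9] [2.4 2.4]
knob side [272.8 173.6] 0.82 [572.  39. 151.]
knob top [174.9 245.2] 0.95 [599. 177. 115.]
   tri [604.6 178.5  85.3] [5.6 5.6]
squeeze side [270.4 179. ] 0.78 [560.  35. 127.]
squeeze top [195.  247.6] 0.63 [596. 128.  14.]
   tri [574.7 125.5  81.3] [2.8 2.8]
pawl top [209.3 247.1] 0.64 [545.  84.  95.]
pawl top [255.4 179.2] 0.6 [ 684. -160.   87.]
carriage side [271.5 199.1] 0.9 [543. -76.  86.]
carriage side [230.5 178.7] 0.52 [411. 327.   4.]
carriage top [244.8 232.1] 0.7 [553. -43.  32.]
   tri [546.2 -40.9  65.1] [3.6 3.6]
mug side [253.3 237.8] 0.79 [ 429. -273.   26.]
mug side [271.7 174.3] 0.73 [567.  38. 149.]
mug side [277.3 323.3] 0.72 [ 424. -773.   19.]
mug top [429.5 1
[... 301 characters left out ...]
1] [5.1 5.1]
mug_handle side [268.5 315.9] 0.81 [ 402. -739.   24.]
mug_handle side [242.7 230.2] 0.63 [ 400. -169.    2.]
mug_handle top [449.9 169.9] 0.89 [ 381. -772.   65.]
   tri [ 388.8 -777.3   56.6] [6.1 6.1]
tumbler side [228.9 173.1] 0.73 [405. 332.  34.]
tumbler side [275. 198.] 0.65 [557. -84.  93.]
tumbler top [154.2 334.8] 0.8 [402. 371.  12.]
   tri [405.3 370.5  14.8] [3.6 3.6]
spoon side [232.6 199.9] 0.54 [393. 102.   4.]
spoon side [272.3 172.4] 0.32 [569.  36. 158.]
spoon top [223.  297.7] 0.74 [399. 124.   7.]
   tri [398.6 124.3  -7. ] [3.6 3.6]
[[ 0.93  0.36 -0.  ]
 [ 0.36 -0.93  0.  ]
 [ 0.   -0.   -1.  ]] [ 189.74152539 -489.50364897  194.59330061] 1.0030250311157938
```

View pics/side0.png

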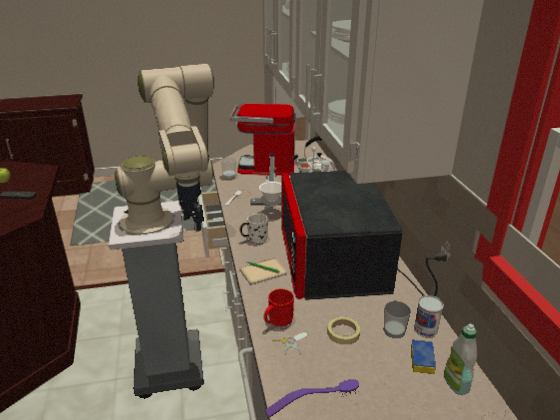

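View pics/top0.png

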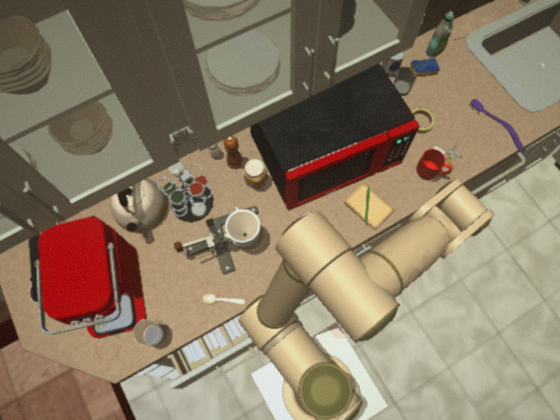

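The side view shows two mugs. The white, black-blotched one is at (257,229), in front of the microwave's left end and at the right of the stand. The red look-alike is at (281,308). In the top view the arm hides the white mug, and the stand's cone is at (242,228) with the knob at (178,245). I'll move the arm to the left for a clear view.

```bash
cat >> h.py <<'E'
def frame(yaw,lean=0.):  # tool down, tool y along world (cos yaw, sin yaw); returns matrix
    y=np.array([np.cos(yaw),np.sin(yaw),0]); z=np.array([0,0,-1.]); x=np.cross(y,z)
    return R.from_matrix(np.c_[x,y,z])
def plan(p1,R1,n,p0=None,R0=None):
    a,b,_=st(); p0=a and b if p0 is None else p0; R0=a if R0 is None else R0
    rv=(R0.inv()*R1).as_rotvec()/n; p=np.array(p0,float); Rc=R0; step=(np.array(p1)-p)/n
    for i in range(n):
        t=Rc.inv().apply(step); print(i,'t',t.round(1),'a',rv.round(4)); Rc=Rc*R.from_rotvec(rv)
E
sed -i 's/a and b if/b if/' h.py
python3 - <<'E'
from h import *
plan([400,150,330],frame(-.257),12)
E
```

```text
0 t [ 35.6 -43.4 -11.3] a [-0.     -0.     -0.0787]
1 t [ 38.9 -40.4 -11.3] a [-0.     -0.     -0.0787]
2 t [ 42.  -37.2 -11.3] a [-0.     -0.     -0.0787]
3 t [ 44.7 -33.8 -11.3] a [-0.     -0.     -0.0787]
4 t [ 47.3 -30.2 -11.3] a [-0.     -0.     -0.0787]
5 t [ 49.5 -26.4 -11.3] a [-0.     -0.     -0.0787]
6 t [ 51.4 -22.4 -11.3] a [-0.     -0.     -0.0787]
7 t [ 53.  -18.3 -11.3] a [-0.     -0.     -0.0787]
8 t [ 54.3 -14.1 -11.3] a [-0.     -0.     -0.0787]
9 t [ 55.2  -9.8 -11.3] a [-0.     -0.     -0.0787]
10 t [ 55.8  -5.4 -11.3] a [-0.     -0.     -0.0787]
11 t [ 56.1  -1.  -11.3] a [-0.     -0.     -0.0787]
```

```bash
python3 -m jog '[{"tx":36,"ty":-43,"tz":-12,"az":-0.079},{"tx":39,"ty":-40,"tz":-12,"az":-0.079},{"tx":42,"ty":-37,"tz":-12,"az":-0.079},{"tx":45,"ty":-34,"tz":-12,"az":-0.079},{"tx":47,"ty":-30,"tz":-12,"az":-0.079}]' 40
python3 -m jog '[{"tx":50,"ty":-26,"tz":-12,"az":-0.079},{"tx":51,"ty":-22,"tz":-12,"az":-0.079},{"tx":53,"ty":-18,"tz":-12,"az":-0.079},{"tx":54,"ty":-14,"tz":-12,"az":-0.079},{"tx":55,"ty":-10,"tz":-12,"az":-0.079}]'
python3 -m jog '[{"tx":56,"ty":-5,"tz":-12,"az":-0.079},{"tx":56,"ty":-1,"tz":-12,"az":-0.079},{"tz":0}]'
cat > look.py <<'E'
from h import *
import sys
cs={n:capture(n) for n in('side','top')}
for n,c in cs.items(): cv2.imwrite(f'pics/{n}{sys.argv[1]}.png',c['color'][:,:,::-1])
for q in sys.argv[2:]:
    r={}
    for n in cs:
        l=place_of(q,n); r[n]=l
        for e in l[:3]: 
            p=at_depth(cs[n],e['centre']); print(q,n,np.round(e['centre'],1),round(e['conf'],2),None if p is None else p.round())
    for a in r['side'][:2]:
      for b in r['top'][:2]:
        x,e=tri(cs['side'],a['centre'],cs['top'],b['centre'])
        if e[0]<9: print('   tri',x.round(1),np.round(e[0],1))
print(sense()['eef_pos'])
E
python3 look.py 1 stand holder knob squeeze pawl mug mug_rim mug_handle
```

```text
stand side [270.5 210.3] 0.86 [548. -24.   0.]
stand top [244.8 237.6] 0.79 [521. -31.  79.]
   tri [545.  -36.2   7.2] 0.5
holder side [275.1 196.5] 0.7 [556. -88. 103.]
holder side [234.3 198. ] 0.52 [404. 126.   0.]
holder top [248.1 231. ] 0.85 [545. -53.  50.]
knob side [272.2 174.2] 0.98 [568.  34. 151.]
knob side [241.1 227.9] 0.72 [ 384. -256.   68.]
knob top [176.7 245.7] 0.75 [594. 172. 118.]
   tri [600.7 174.2  84.5] 5.4
squeeze side [271.  178.2] 0.85 [563.  37. 130.]
squeeze top [194.7 248.7] 0.73 [594. 130.  11.]
   tri [574.9 127.9  82.9] 6.1
pawl side [272.8 197.3] 0.15 [547. -82.  97.]
pawl top [209.  248.1] 0.61 [548.  87.  81.]
   tri [577.5  87.1   3.8] 3.3
mug side [253.8 235.3] 0.75 [ 431. -275.   39.]
mug side [276.2 321.9] 0.66 [ 421. -771.   23.]
mug top [428.6 172.6] 0.59 [ 412. -704.   57.]
   tri [ 374.1 -602.9  247.1] 8.3
   tri [ 427.7 -738.1   -7.3] 0.5
mug_rim side [278.  296.6] 0.71 [ 441. -701.   66.]
mug_rim side [257.8 221.7] 0.56 [ 460. -202.   56.]
mug_rim top [434.6 155.6] 0.59 [ 459. -770.   46.]
   tri [ 438.4 -738.6   98.9] 5.5
   tri [ 390.2 -619.6  307.6] 3.5
mug_handle side [269.9 319. ] 0.96 [ 402. -759.   28.]
mug_handle side [240.6 229.8] 0.64 [ 382. -250.   56.]
mug_handle top [447.1 169. ] 0.55 [ 404. -804.   -1.]
   tri [ 396.2 -777.6   44.1] 2.8
   tri [ 336.2 -632.6  293.6] 0.6
[ 189.72618022 -489.53453631  194.60886395]schema error: expected keys tx, ty, tz, ax, ay, az, jaw
schema error: expected keys tx, ty, tz, ax, ay, az, jaw
schema error: expected keys tx, ty, tz, ax, ay, az, jaw
```

Run:
```python
import cv2,numpy as np
t=cv2.imread('pics/top1.png');s=cv2.imread('pics/side1.png')
a=cv2.resize(t[190:310,160:340],None,fx=4,fy=4,interpolation=cv2.INTER_CUBIC)
b=cv2.resize(s[150:270,225:325],None,fx=4,fy=4,interpolation=cv2.INTER_CUBIC)
cv2.imwrite('pics/a1.png',a);cv2.imwrite('pics/b1.png',b)
```

```text
(no output)
```

View pics/a1.png

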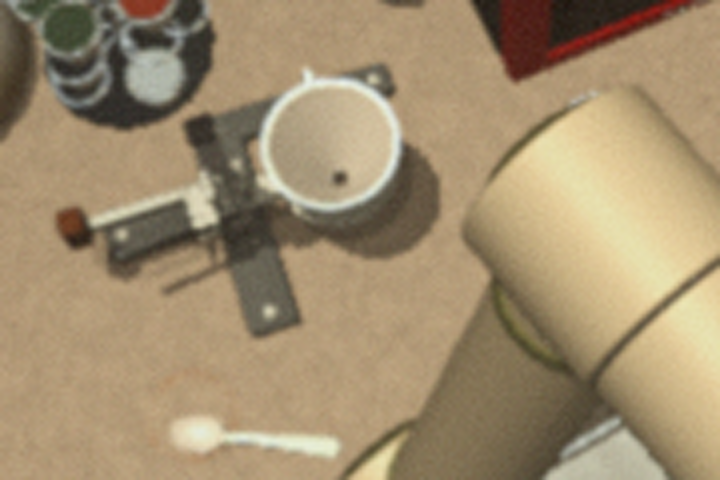

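View pics/b1.png

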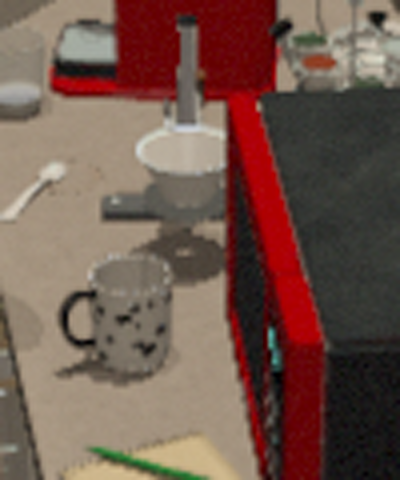

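All keys are required in each row. The crop confirms the white, blotched mug at side (257,229), with its handle at (242,230) towards the robot. The red one at (281,308) stays where it is.

```bash
python3 -m jog '[{"tx":36,"ty":-43,"tz":-12,"ax":0,"ay":0,"az":-0.079,"jaw":-1},{"tx":39,"ty":-40,"tz":-12,"ax":0,"ay":0,"az":-0.079,"jaw":-1},{"tx":42,"ty":-37,"tz":-12,"ax":0,"ay":0,"az":-0.079,"jaw":-1},{"tx":45,"ty":-34,"tz":-12,"ax":0,"ay":0,"az":-0.079,"jaw":-1},{"tx":47,"ty":-30,"tz":-12,"ax":0,"ay":0,"az":-0.079,"jaw":-1}]' 40
python3 -m jog '[{"tx":50,"ty":-26,"tz":-12,"ax":0,"ay":0,"az":-0.079,"jaw":-1},{"tx":51,"ty":-22,"tz":-12,"ax":0,"ay":0,"az":-0.079,"jaw":-1},{"tx":53,"ty":-18,"tz":-12,"ax":0,"ay":0,"az":-0.079,"jaw":-1},{"tx":54,"ty":-14,"tz":-12,"ax":0,"ay":0,"az":-0.079,"jaw":-1},{"tx":55,"ty":-10,"tz":-12,"ax":0,"ay":0,"az":-0.079,"jaw":-1}]'
python3 -m jog '[{"tx":56,"ty":-5,"tz":-12,"ax":0,"ay":0,"az":-0.079,"jaw":-1},{"tx":56,"ty":-1,"tz":-12,"ax":0,"ay":0,"az":-0.079,"jaw":-1},{"tx":0,"ty":0,"tz":0,"ax":0,"ay":0,"az":0,"jaw":-1}]'
python3 look.py 1 stand holder knob squeeze pawl mug mug_rim mug_handle
```

```text
time_s: 2.82
eef_pos: [278.3, -222.0, 255.1]
ee_rot: [0.0, 0.927, 0.374, 0.0]
force: [2.2, 0.2, -0.4]
grip_width: 1.0
grip_force: 0.0
time_s: 3.45
eef_pos: [365.9, 43.6, 315.3]
ee_rot: [0.0, 0.836, 0.549, 0.0]
force: [0.4, -1.1, 0.3]
grip_width: 0.999
grip_force: 0.0
time_s: 3.82
eef_pos: [401.0, 151.1, 338.8]
ee_rot: [-0.0, 0.789, 0.615, 0.0]
force: [-0.2, -0.5, -1.4]
grip_width: 1.0
grip_force: 0.0
stand side [270.6 211.1] 0.82 [548. -28.  -2.]
stand top [245.9 238.4] 0.75 [517. -32.  78.]
   tri [543.4 -38.4   3.8] 2.2
holder side [271.1 196.8] 0.64 [540. -80.  99.]
holder top [246.8 229.1] 0.9 [553. -53.  51.]
holder top [195.3 249.1] 0.37 [365. 109. 645.]
   tri [544.4 -49.9  82.3] 1.9
squeeze top [322.2 242.2] 0.43 [ 391. -250.   33.]
squeeze top [241.9 229.1] 0.21 [561. -39.  51.]
pawl side [245.7 232. ] 0.19 [ 411. -180.   -2.]
pawl top [209.2 246.7] 0.39 [547.  84.  95.]
mug side [278.5 322.4] 0.93 [ 427. -774.   22.]
mug side [253.  238.5] 0.57 [ 428. -271.   21.]
mug side [272.1 199.9] 0.21 [546. -75.  81.]
mug top [311.6 234.5] 0.84 [ 438. -239.    8.]
   tri [ 436.1 -240.2    2.2] 3.7
mug_rim side [257.5 218.6] 0.84 [ 459. -203.   71.]
mug_rim side [278.8 296. ] 0.7 [ 444. -701.   68.]
mug_rim top [308.9 223.7] 0.65 [ 476. -251.   11.]
mug_rim top [433.7 154.6] 0.61 [ 462. -766.   52.]
   tri [ 454.1 -233.6   89.4] 0.3
   tri [ 391.1 -614.3  316. ] 2.7
   tri [ 442.  -737.4  100.1] 6.3
mug_handle side [239.4 229.7] 0.57 [ 377. -250.   56.]
mug_handle side [270.  319.1] 0.57 [ 403. -758.   26.]
mug_handle top [448.3 168.6] 0.67 [ 390. -777.   53.]
mug_handle top [322.7 242. ] 0.6 [ 381. -243.   75.]
   tri [ 333.5 -634.9  296.2] 0.8
   tri [ 381.5 -247.    55.7] 4.0
   tri [ 395.3 -781.    46.6] 3.4
   tri [ 480.  -339.1 -354.9] 0.9
[400.77513179 148.34611642 338.59793462]
```

```bash
python3 -m jog '[{"tx":50,"ty":-10,"tz":0,"ax":0,"ay":0,"az":0,"jaw":-1},{"tx":50,"ty":-10,"tz":0,"ax":0,"ay":0,"az":0,"jaw":-1},{"tx":50,"ty":-10,"tz":0,"ax":0,"ay":0,"az":0,"jaw":-1},{"tx":0,"ty":0,"tz":0,"ax":0,"ay":0,"az":0,"jaw":-1}]'
python3 look.py 2 holder knob squeeze mug mug_rim mug_handle honey_jar tumbler spoon stand
python3 - <<'E'
from h import *
c=capture('top')
M=np.linalg.inv(c['camera_from_world']); v,u=np.mgrid[0:420,0:560]
pts=cv2.undistortPoints(np.c_[u.ravel(),v.ravel()].astype(np.float32)[:,None],np.array([[c['fx'],0,c['cx']],[0,c['fy'],c['cy']],[0,0,1.]]),np.array([c['k1'],0,0,0,0.])).reshape(420,560,2)
d=c['depth']; P=np.stack([pts[...,0]*d,-pts[...,1]*d,-d,np.ones_like(d)],-1)@M.T
P=P[...,:3]; np.save('P.npy',P); np.save('C.npy',c['color'])
col=c['color'].astype(int)
knob=(col[...,0]-col[...,2]>35)&(abs(u-178)<8)&(abs(v-246)<10)
q=P[knob]; print('knob',len(q),np.percentile(q,[10,50,90],axis=0).round(1), np.c_[u[knob],v[knob]].mean(0))
w=(abs(u-243)<24)&(abs(v-228)<24)&(P[...,2]>100)&(d>0); q=P[w]
print('cone hi',len(q),np.percentile(q,[5,50,95],axis=0).round(1))
w=(abs(u-210)<40)&(abs(v-240)<30)&(P[...,2]>60)&(d>0)&(P[...,2]<400)
f=(abs(u-311)<20)&(abs(v-232)<22)&(P[...,2]>82)&(P[...,2]<110); q=P[f];print('mug rim',len(q),q.mean(0).round(1),np.percentile(q,[3,50,97],axis=0).round(1))
print('table',np.median(P[290:300,200:240,2]))
E
```

```text
time_s: 5.22
eef_pos: [408.8, 303.4, 337.7]
ee_rot: [-0.0, 0.789, 0.614, -0.001]
force: [1.1, -0.2, 0.1]
grip_width: 1.002
grip_force: 0.0
holder side [272.3 198.2] 0.8 [545. -82.  93.]
holder top [245.7 230.6] 0.88 [554. -48.  40.]
holder top [194.2 250.5] 0.56 [589. 135.  12.]
   tri [548.1 -45.4  71.4] 4.5
   tri [594.3 135.7 -23.8] 7.0
knob side [270.1 172.9] 0.79 [560.  40. 155.]
knob top [176.1 247.9] 0.94 [589. 177. 115.]
   tri [592.  178.7  90.4] 6.0
squeeze side [270.4 180.5] 0.89 [560.  36. 119.]
squeeze top [197.6 247.8] 0.91 [592. 120.  11.]
   tri [572.5 118.6  76.7] 3.7
mug side [253.1 237.7] 0.7 [ 429. -271.   25.]
mug side [277.2 321.7] 0.6 [ 423. -774.   25.]
mug top [313.6 235.3] 0.69 [ 423. -235.   46.]
mug top [429.8 172.7] 0.65 [ 410. -706.   58.]
   tri [ 432.6 -243.7    7.3] 0.1
   tri [ 371.9 -608.4  242.1] 7.1
   tri [ 522.8 -327.5 -384. ] 8.2
   tri [ 427.6 -740.9   -5.2] 2.4
mug_rim side [278.4 297.5] 0.97 [ 443. -698.   60.]
mug_rim side [256.8 221.5] 0.86 [ 456. -200.   56.]
mug_rim top [432.4 157. ] 0.9 [ 461. -764.   37.]
mug_rim top [309.4 229. ] 0.73
[... 654 characters left out ...]
37. -241.    5.]
tumbler side [233.2 175.5] 0.54 [427. 340.  14.]
spoon side [235.  199.2] 0.58 [406. 119.  -2.]
spoon side [272.  177.3] 0.58 [568.  36. 134.]
spoon top [222.3 297.7] 0.52 [400. 126.   6.]
   tri [405.1 126.4  -7. ] 1.7
stand side [269.5 212.3] 0.7 [540. -40.  -0.]
stand top [246.7 237. ] 0.95 [522. -37.  72.]
   tri [542.  -43.1   2.4] 2.5
[409.27813205 301.08519611 338.57221131]
knob 250 [[590.8 155.1  -4.8]
 [629.2 175.    0.9]
 [663.8 197.8 114.6]] [177.524 245.792]
cone hi 494 [[500.4 -87.1 102.5]
 [566.5 -44.6 117.6]
 [596.7  11.7 128. ]]
mug rim 139 [ 441.3 -235.7   89.8] [[ 391.9 -273.5   82.4]
 [ 439.3 -240.5   90.2]
 [ 488.4 -195.4   97.5]]
table 1.4554317312097282
```

Run:
```python
from h import *
from scipy.optimize import least_squares
P=np.load('P.npy'); v,u=np.mgrid[0:420,0:560]
k=(abs(u-178)<9)&(abs(v-246)<11)&(P[...,2]>70)&(P[...,2]<140); q=P[k]
print('knob',len(q),q.mean(0).round(1),q.min(0).round(),q.max(0).round())
def circ(q,r0,c0,fixr=None):
    f=lambda p:np.hypot(q[:,0]-p[0],q[:,1]-p[1])-(fixr or p[2])
    s=least_squares(f,[*c0,r0],loss='soft_l1',f_scale=2); return s.x.round(1),np.abs(s.fun).mean().round(1)
for lo,hi in((110,120),(118,126),(122,135)):
    m=(abs(u-243)<24)&(abs(v-228)<24)&(P[...,2]>lo)&(P[...,2]<hi); q=P[m]; q=q[np.abs(np.hypot(q[:,0]-548,q[:,1]+43)-54)<18]
    print('cone',lo,len(q),circ(q,56,(548,-43)),q[:,2].mean())
m=(abs(u-311)<22)&(abs(v-232)<24)&(P[...,2]>86)&(P[...,2]<102); q=P[m]; q=q[np.hypot(q[:,0]-448,q[:,1]+234)<50]
print('mug',len(q),circ(q,38,(448,-234)),circ(q,38,(448,-234),38.5))
b=(u>180)&(u<206)&(abs(v-243)<12)&(P[...,2]>55)&(P[...,2]<140); q=P[b]
q=q[q[:,1].argsort()]
for s in np.array_split(q,6): print('bar',s.mean(0).round(1),s.min(0).round(),s.max(0).round())
h=(P[...,2]>35)&(P[...,2]<82)&(abs(u-322)<12)&(abs(v-243)<10); q=P[h]; q=q[q[:,0]<405]; print('handle',len(q),q.mean(0).round(1),q.min(0).round(),q.max(0).round())
```

```text
knob 96 [590.8 166.3 104.7] [581. 144.  71.] [606. 182. 123.]
cone 110 163 (array([546.6, -38.8,  46.4]), np.float64(3.0)) 115.40217825107096
cone 118 172 (array([546.2, -38.7,  50.7]), np.float64(2.3)) 122.0684179292006
cone 122 154 (array([545.7, -38.3,  52.3]), np.float64(1.9)) 125.6883302915824
mug 97 (array([ 448.1, -234.8,   39.5]), np.float64(1.2)) (array([ 448. , -234.8,   38. ]), np.float64(1.4))
bar [573.5  92.3  94.2] [550.  81.  80.] [584.  99. 103.]
bar [568.9 104.2  92.4] [550. 100.  76.] [588. 110. 102.]
bar [570.6 116.2  92.6] [551. 110.  74.] [590. 122. 103.]
bar [572.4 129.1  92.7] [551. 123.  75.] [594. 135. 103.]
bar [575.6 142.3  93.6] [550. 136.  82.] [595. 149. 101.]
bar [587.2 158.8  95.2] [557. 150.  79.] [599. 170. 114.]
handle 33 [ 382.5 -247.    68.7] [ 373. -253.   37.] [ 404. -239.   82.]
```

Run:
```python
from h import *
from scipy.optimize import least_squares
c=capture('top')
cr=[((258,333),(-100,112)),((298,321),(-100,68)),((112,262),(0,205)),((394,90),(70,-70)),((387,65),(100,-70))]
W=[];S=[]
for p,s in cr:
    px=((p[0]+.5)/4-.5+160,(p[1]+.5)/4-.5+190); w=at_z(c,px,13)[:2]; W.append(w);S.append(s)
W=np.array(W);S=np.array(S,float)
def tf(p,S): r=np.array([[np.cos(p[2]),-np.sin(p[2])],[np.sin(p[2]),np.cos(p[2])]]); return S@r.T+p[:2]
s=least_squares(lambda p:(tf(p,S)-W).ravel(),[546,-38,-.23],loss='soft_l1',f_scale=4); p=s.x
print(p,(tf(p,S)-W).round(1))
P=np.load('P.npy');v,u=np.mgrid[0:420,0:560]
k=(abs(u-178)<9)&(abs(v-246)<11)&(P[...,2]>106)&(P[...,2]<130);q=P[k];print('knobtop',len(q),np.median(q,0).round(1),q.min(0),q.max(0))
for pp in(p,[546,-38.5,-.227]):print(tf(pp,np.array([[0,216],[-8,173],[0,90.]])).round(1))
```

```text
[ 5.44753364e+02 -3.92384941e+01 -1.98689661e-01] [[-0.3  8.1]
 [-1.3 -1.5]
 [-0.1  0.7]
 [-1.4 -1.6]
 [ 4.4 -1.5]]
knobtop 52 [593.  169.2 114.7] [581.20406499 150.15809873 106.51846738] [605.69538292 181.82743066 122.70163773]
[[587.4 172.5]
 [571.1 131.9]
 [562.5  49. ]]
[[594.6 172. ]
 [577.1 131.9]
 [566.3  49.2]]
```

Run:
```python
from h import *
plan([591,172,215],frame(-.21),5)
```

```text
0 t [-15.9  41.6  24.7] a [-0.     -0.     -0.0086]
1 t [-16.3  41.5  24.7] a [-0.     -0.     -0.0086]
2 t [-16.6  41.4  24.7] a [-0.     -0.     -0.0086]
3 t [-17.   41.2  24.7] a [-0.     -0.     -0.0086]
4 t [-17.3  41.1  24.7] a [-0.     -0.     -0.0086]
```

```bash
python3 - <<'E'
import numpy as np
P=np.load('P.npy'); q=P[(P[...,2]>350)&(P[...,0]>520)].reshape(-1,3); print(len(q)); 
for a in range(-600,700,150):
    s=q[(q[:,1]>a)&(q[:,1]<a+150)]
    if len(s): print(a,np.percentile(s[:,0],[1,50]).round(),np.percentile(s[:,2],[1,50]).round())
E
python3 -m jog '[{"tx":-16,"ty":41.6,"tz":24.7,"ax":0,"ay":0,"az":-0.0086,"jaw":-1},{"tx":-16.3,"ty":41.5,"tz":24.7,"ax":0,"ay":0,"az":-0.0086,"jaw":-1},{"tx":-16.6,"ty":41.4,"tz":24.7,"ax":0,"ay":0,"az":-0.0086,"jaw":-1}]'
```

```text
61670
-600 [649. 661.] [483. 610.]
-450 [615. 651.] [486. 678.]
-300 [650. 662.] [488. 715.]
-150 [649. 660.] [487. 781.]
0 [650. 661.] [484. 845.]
150 [651. 662.] [492. 822.]
300 [615. 652.] [486. 650.]
450 [649. 653.] [480. 530.]
time_s: 6.8
eef_pos: [519.3, 222.6, 263.8]
ee_rot: [0.0, 0.783, 0.623, 0.0]
force: [-0.2, -0.9, -0.3]
grip_width: 1.001
grip_force: 0.0
```

Run:
```python
from h import *
plan([591,172,160],frame(-.21),4)
c=capture('side')
M=np.linalg.inv(c['camera_from_world']); v,u=np.mgrid[0:420,0:560]
pts=cv2.undistortPoints(np.c_[u.ravel(),v.ravel()].astype(np.float32)[:,None],np.array([[c['fx'],0,c['cx']],[0,c['fy'],c['cy']],[0,0,1.]]),np.array([c['k1'],0,0,0,0.])).reshape(420,560,2)
d=c['depth']; P=(np.stack([pts[...,0]*d,-pts[...,1]*d,-d,np.ones_like(d)],-1)@M.T)[...,:3]
q=P[(d>0)&(abs(P[...,1]-200)<120)&(P[...,0]>350)&(P[...,0]<640)]
for z in range(250,800,50):
    s=q[(q[:,2]>z)&(q[:,2]<z+50)]
    if len(s)>3: print(z,np.percentile(s[:,0],[2,98]).round())
```

```text
0 t [-8.3 20.3 25.9] a [ 0.0001 -0.     -0.0042]
1 t [-8.4 20.3 25.9] a [ 0.0001 -0.     -0.0042]
2 t [-8.5 20.2 25.9] a [ 0.0001 -0.     -0.0042]
3 t [-8.6 20.2 25.9] a [ 0.0001 -0.     -0.0042]
250 [587. 640.]
300 [467. 633.]
350 [451. 587.]
400 [455. 582.]
450 [484. 555.]
500 [358. 565.]
550 [355. 566.]
600 [352. 531.]
```

```bash
python3 -m jog '[{"tx":-8.3,"ty":20.3,"tz":26,"ax":0,"ay":0,"az":-0.004,"jaw":-1},{"tx":-8.4,"ty":20.3,"tz":26,"ax":0,"ay":0,"az":-0.004,"jaw":-1},{"tx":-8.5,"ty":20.2,"tz":26,"ax":0,"ay":0,"az":-0.004,"jaw":-1},{"tx":-8.6,"ty":20.2,"tz":26,"ax":0,"ay":0,"az":-0.004,"jaw":-1},{"tx":0,"ty":0,"tz":0,"ax":0,"ay":0,"az":0,"jaw":-1}]'
python3 - <<'E'
from h import *
for n in('top','side'):
    c=capture(n);cv2.imwrite(f'pics/{n}3.png',c['color'][:,:,::-1])
    print([(np.round(e['centre'],1),round(e['conf'],2),at_depth(c,e['centre'])) for e in place_of('knob',n)[:2]])
t=cv2.imread('pics/top3.png')[170:290,150:250];s=cv2.imread('pics/side3.png')[130:230,220:320]
cv2.imwrite('pics/c3.png',np.hstack([cv2.resize(t,(400,480),interpolation=2),cv2.resize(s,(400,480),interpolation=2)]))
E
```

```text
time_s: 7.48
eef_pos: [589.5, 171.9, 158.4]
ee_rot: [-0.001, 0.778, 0.628, -0.002]
force: [-0.2, 0.3, 0.8]
grip_width: 1.002
grip_force: 0.0
[(array([246.5, 227.2]), 0.6, array([556.91524553, -54.38426423,  58.43205114]))]
[(array([271.6, 172.9]), 0.8, array([566.62532641,  39.34922226, 154.78338717])), (array([229.2, 173.3]), 0.29, array([407.27026281, 339.86245131,  28.91874668]))]
```

View pics/c3.png

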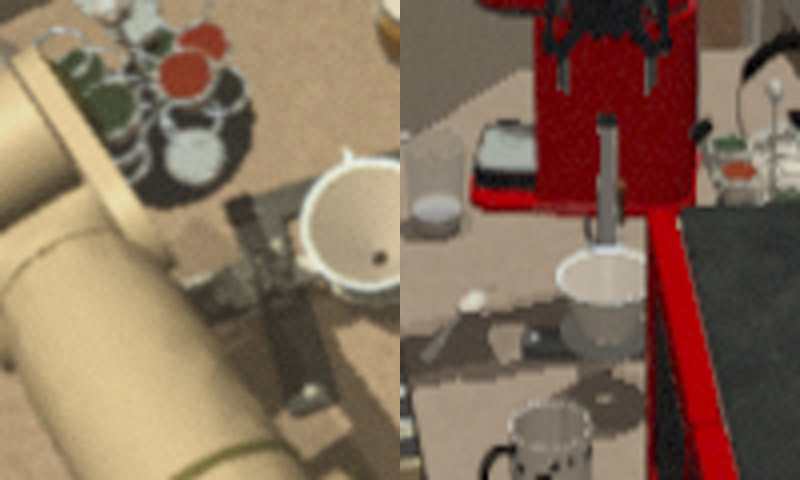

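```bash
python3 -m jog '[{"tx":0,"ty":3,"tz":25,"ax":0,"ay":0,"az":0,"jaw":-1},{"tx":0,"ty":0,"tz":25,"ax":0,"ay":0,"az":0,"jaw":-1},{"tx":0,"ty":0,"tz":28,"ax":0,"ay":0,"az":0,"jaw":-1},{"tx":0,"ty":0,"tz":0,"ax":0,"ay":0,"az":0,"jaw":-0.2},{"tx":0,"ty":0,"tz":0,"ax":0,"ay":0,"az":0,"jaw":0.1}]' 20
python3 -m jog '[{"tx":0,"ty":0,"tz":0,"ax":0,"ay":0,"az":0,"jaw":0.35},{"tx":0,"ty":0,"tz":0,"ax":0,"ay":0,"az":0,"jaw":0.45},{"tx":0,"ty":0,"tz":0,"ax":0,"ay":0,"az":0,"jaw":0.5}]'
```

```text
time_s: 8.3
eef_pos: [593.5, 172.5, 84.4]
ee_rot: [0.001, 0.778, 0.629, 0.001]
force: [-0.8, -0.7, 0.4]
grip_width: 0.601
grip_force: 0.0
time_s: 8.68
eef_pos: [592.9, 172.1, 82.8]
ee_rot: [0.0, 0.778, 0.629, 0.0]
force: [-0.8, -0.5, -0.7]
grip_width: 0.249
grip_force: 0.0
```

Run:
```python
from h import *
for n in('top','side'):
    c=capture(n);cv2.imwrite(f'pics/{n}4.png',c['color'][:,:,::-1])
t=cv2.imread('pics/top4.png')[190:290,140:240];s=cv2.imread('pics/side4.png')[140:200,240:300]
cv2.imwrite('pics/c4.png',np.hstack([cv2.resize(t,(400,400),interpolation=2),cv2.resize(s,(400,400),interpolation=2)]))
```

```text
(no output)
```

View pics/c4.png

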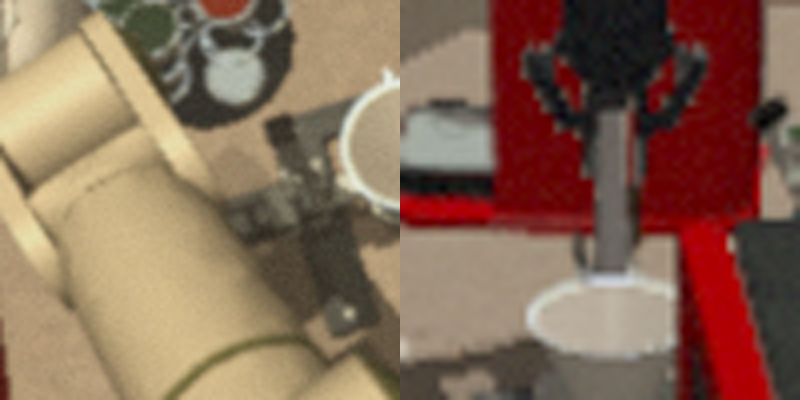

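The fingers are centred on the post column (right part, about (615,150)), but the tips seem to end before the knob. I'll check this by projection.

Run:
```python
from h import *
c=capture('side'); t=capture('top')
def proj(c,p):
    q=c['camera_from_world']@np.r_[p,1]; s=np.array([q[0],-q[1]])/-q[2]; s=s*(1+c['k1']*(s@s)); return np.array([s[0]*c['fx']+c['cx'],s[1]*c['fy']+c['cy']]).round(1)
for p in([592.9,172.1,82.8],[592,172,115],[592,172,71],[586,145,115],[586,145,71]): print(p,proj(c,p),proj(t,p))
p=cv2.imread('pics/side3.png').astype(int)
m=(p[...,2]-p[...,0]>25)&(p[...,2]<150)
for r in range(164,178): print(r,[tuple(p[r,x,::-1]) for x in range(271,279)])
T=cv2.imread('pics/top2.png').astype(int)
for r in range(238,254,1): print(r,[T[r,x,2]-T[r,x,0] for x in range(168,190)],[T[r,x,2] for x in range(170,186,3)])
```

```text
[592.9, 172.1, 82.8] [271.7 174.4] [179.2 249. ]
[592, 172, 115] [271.5 168.3] [177.2 246.3]
[592, 172, 71] [271.6 176.7] [180.1 250.2]
[586, 145, 115] [271.4 170.7] [185.6 243.8]
[586, 145, 71] [271.4 179.2] [188.3 247.8]
164 [(np.int64(104), np.int64(99), np.int64(93)), (np.int64(108), np.int64(102), np.int64(95)), (np.int64(116), np.int64(106), np.int64(99)), (np.int64(109), np.int64(62), np.int64(55)), (np.int64(105), np.int64(3), np.int64(9)), (np.int64(105), np.int64(0), np.int64(1)), (np.int64(103), np.int64(6), np.int64(2)), (np.int64(103), np.int64(4), np.int64(0))]
165 [(np.int64(106), np.int64(100), np.int64(96)), (np.int64(106), np.int64(101), np.int64(95)), (np.int64(121), np.int64(111), np.int64(102)), (np.int64(110), np.int64(60), np.int64(56)), (np.int64(107), np.int64(0), np.int64(13)), (np.int64(104), np.int64(0), np.int64(0)), (np.int64(104), np.int64(4), np.int64(0)), (np.int64(106), np.int64(11), np.int64(10))]
166 [(np.int64(108), np.int64(102), np.int64(95)), (np.int64(109), np.int64(102), np.int64(97)), (np.int64(118), np.int64(111), np.int64(101)), (np.int64(
[... 9980 characters left out ...]
nt64(58), np.int64(57), np.int64(51), np.int64(47), np.int64(48), np.int64(51), np.int64(55), np.int64(52), np.int64(51), np.int64(52), np.int64(48), np.int64(39), np.int64(25), np.int64(18), np.int64(13)] [np.int64(175), np.int64(175), np.int64(166), np.int64(128), np.int64(157), np.int64(144)]
253 [np.int64(56), np.int64(62), np.int64(59), np.int64(56), np.int64(59), np.int64(58), np.int64(58), np.int64(55), np.int64(59), np.int64(56), np.int64(55), np.int64(54), np.int64(58), np.int64(60), np.int64(57), np.int64(52), np.int64(51), np.int64(52), np.int64(44), np.int64(27), np.int64(14), np.int64(13)] [np.int64(176), np.int64(172), np.int64(173), np.int64(166), np.int64(167), np.int64(144)]
```

The measured side rows (168–176) match a knob at z 71–115 and y 172, so the position is right. The opening scale may just be nonlinear, so I'll keep closing.

```bash
python3 -m jog '[{"tx":0,"ty":0,"tz":0,"ax":0,"ay":0,"az":0,"jaw":0.6},{"tx":0,"ty":0,"tz":0,"ax":0,"ay":0,"az":0,"jaw":0.7},{"tx":0,"ty":0,"tz":0,"ax":0,"ay":0,"az":0,"jaw":0.8}]' 20
```

```text
time_s: 9.25
eef_pos: [592.8, 172.1, 82.5]
ee_rot: [-0.0, 0.778, 0.629, 0.0]
force: [-0.9, 0.1, -0.0]
grip_width: 0.099
grip_force: 0.0
```

Run:
```python
from h import *
c=capture('side'); cv2.imwrite('pics/side5.png',c['color'][:,:,::-1])
for r in range(146,180,2):
    print(r,[(x,c['color'][r,x].tolist(),at_depth(c,(x,r)).round().astype(int).tolist()) for x in (268,269,274,275,276)])
```

```text
146 [(268, [25, 26, 27], [575, 163, 233]), (269, [21, 21, 21], [579, 161, 234]), (274, [17, 14, 20], [603, 164, 230]), (275, [24, 24, 26], [607, 160, 231]), (276, [17, 19, 20], [610, 153, 234])]
148 [(268, [17, 19, 21], [574, 157, 226]), (269, [25, 29, 29], [578, 154, 226]), (274, [24, 24, 26], [602, 158, 223]), (275, [28, 24, 28], [606, 157, 223]), (276, [29, 30, 34], [611, 156, 223])]
150 [(268, [30, 27, 31], [573, 154, 217]), (269, [21, 22, 18], [577, 150, 218]), (274, [24, 25, 27], [602, 159, 213]), (275, [20, 21, 25], [606, 157, 213]), (276, [19, 24, 25], [611, 156, 213])]
152 [(268, [34, 33, 31], [573, 157, 206]), (269, [23, 24, 21], [578, 156, 206]), (274, [30, 27, 29], [601, 155, 204]), (275, [23, 23, 27], [605, 151, 206]), (276, [61, 52, 47], [610, 152, 205])]
154 [(268, [65, 33, 29], [572, 151, 199]), (269, [35, 28, 28], [575, 144, 201]), (274, [24, 24, 24], [600, 147, 198]), (275, [24, 25, 24], [605, 153, 195]), (276, [95, 16, 14], [643, 312, 125])]
156 [(268, [65, 47, 41], [573, 157, 186]), (269, [47, 44, 43], [556, 40, 237]), (274, [25, 26, 28], [600, 149, 187]), (275, [
[... 1499 characters left out ...]
59]), (274, [73, 60, 52], [599, 149, 105]), (275, [52, 34, 23], [607, 163, 98]), (276, [110, 16, 21], [642, 310, 27])]
174 [(268, [106, 0, 0], [605, 334, 8]), (269, [87, 68, 62], [555, 38, 151]), (274, [88, 80, 73], [597, 137, 101]), (275, [62, 44, 38], [604, 149, 94]), (276, [98, 6, 4], [644, 320, 11])]
176 [(268, [147, 134, 118], [603, 323, 2]), (269, [106, 99, 85], [557, 51, 135]), (274, [82, 79, 74], [595, 128, 95]), (275, [79, 65, 54], [605, 156, 81]), (276, [137, 119, 101], [642, 313, 3])]
178 [(268, [138, 126, 110], [562, 105, 99]), (269, [109, 101, 90], [556, 47, 127]), (274, [110, 102, 92], [589, 99, 99]), (275, [148, 131, 113], [632, 286, 5]), (276, [162, 144, 125], [639, 295, 1])]
```

The depth shows the real fingertips at z≈128 while the reported TCP z is 82, and the knob top is at about 114. So the fingers closed above the knob. I'll open, then descend with checks.

```bash
cat > tips.py <<'E'
from h import *
import sys
c=capture('side')
M=np.linalg.inv(c['camera_from_world']); v,u=np.mgrid[0:420,0:560]
pts=cv2.undistortPoints(np.c_[u.ravel(),v.ravel()].astype(np.float32)[:,None],np.array([[c['fx'],0,c['cx']],[0,c['fy'],c['cy']],[0,0,1.]]),np.array([c['k1'],0,0,0,0.])).reshape(420,560,2)
d=c['depth']; P=(np.stack([pts[...,0]*d,-pts[...,1]*d,-d,np.ones_like(d)],-1)@M.T)[...,:3]
e=np.array(sense()['eef_pos']); print('eef',e.round(1))
for z in range(int(e[2])-20,int(e[2])+130,10):
    q=P[(d>0)&(abs(P[...,2]-z)<5)&(abs(P[...,0]-e[0])<75)&(P[...,1]<e[1]+20)&(P[...,1]>e[1]-45)]
    if len(q)>2: print(z,len(q),'x',np.sort(q[:,0]).round()[[0,len(q)//4,len(q)//2,3*len(q)//4,-1]],'y',np.median(q[:,1]).round())
E
python3 -m jog '[{"tx":0,"ty":0,"tz":0,"ax":0,"ay":0,"az":0,"jaw":-0.4},{"tx":0,"ty":0,"tz":0,"ax":0,"ay":0,"az":0,"jaw":-0.4},{"tx":0,"ty":0,"tz":0,"ax":0,"ay":0,"az":0,"jaw":-0.4},{"tx":0,"ty":0,"tz":0,"ax":0,"ay":0,"az":0,"jaw":-0.4}]'
python3 tips.py
```

```text
time_s: 9.8
eef_pos: [592.8, 172.1, 82.5]
ee_rot: [-0.0, 0.778, 0.629, -0.0]
force: [0.0, -0.3, 0.8]
grip_width: 0.698
grip_force: 0.0
eef [592.8 172.1  82.5]
92 5 x [558. 561. 598. 603. 605.] y 141.0
102 5 x [597. 599. 600. 605. 606.] y 151.0
112 7 x [600. 600. 604. 607. 610.] y 163.0
132 4 x [551. 559. 559. 631. 631.] y 164.0
142 16 x [550. 557. 621. 630. 636.] y 163.0
152 9 x [553. 557. 624. 630. 632.] y 164.0
162 11 x [548. 551. 561. 623. 634.] y 160.0
172 23 x [534. 552. 628. 638. 652.] y 158.0
182 29 x [533. 544. 561. 627. 650.] y 161.0
192 41 x [529. 564. 602. 626. 651.] y 162.0
202 34 x [527. 565. 586. 610. 652.] y 162.0
```

```bash
python3 -m jog '[{"tx":0,"ty":2,"tz":15,"ax":0,"ay":0,"az":0,"jaw":-0.4},{"tx":0,"ty":0,"tz":15,"ax":0,"ay":0,"az":0,"jaw":-0.4},{"tx":0,"ty":0,"tz":0,"ax":0,"ay":0,"az":0,"jaw":-0.4}]' 
python3 -m jog '[{"tx":0,"ty":0,"tz":8,"ax":0,"ay":0,"az":0,"jaw":-0.4},{"tx":0,"ty":0,"tz":8,"ax":0,"ay":0,"az":0,"jaw":-0.4},{"tx":0,"ty":0,"tz":0,"ax":0,"ay":0,"az":0,"jaw":0.1},{"tx":0,"ty":0,"tz":0,"ax":0,"ay":0,"az":0,"jaw":0.3},{"tx":0,"ty":0,"tz":0,"ax":0,"ay":0,"az":0,"jaw":0.4}]' 20
python3 tips.py
```

```text
time_s: 10.22
eef_pos: [593.7, 171.5, 50.5]
ee_rot: [-0.001, 0.778, 0.629, -0.001]
force: [-0.3, -0.9, 0.5]
grip_width: 0.701
grip_force: 0.0
time_s: 10.85
eef_pos: [598.5, 171.0, 37.8]
ee_rot: [0.003, 0.778, 0.629, 0.004]
force: [16.4, -2.2, -4.0]
grip_width: 0.303
grip_force: 8.0
eef [598.5 171.   37.9]
77 3 x [606. 606. 606. 611. 611.] y 160.0
87 11 x [574. 576. 611. 614. 617.] y 158.0
97 14 x [557. 598. 609. 618. 622.] y 152.0
107 14 x [573. 599. 608. 615. 620.] y 155.0
117 22 x [556. 571. 608. 617. 639.] y 163.0
127 22 x [550. 572. 620. 631. 639.] y 161.0
137 29 x [545. 560. 609. 627. 644.] y 156.0
147 28 x [543. 559. 610. 642. 654.] y 160.0
157 20 x [538. 570. 601. 621. 654.] y 158.0
```

```bash
python3 -m jog '[{"tx":0,"ty":4,"tz":0,"ax":0,"ay":0,"az":0,"jaw":0.4},{"tx":0,"ty":2,"tz":0,"ax":0,"ay":0,"az":0,"jaw":0.6},{"tx":0,"ty":0,"tz":0,"ax":0,"ay":0,"az":0,"jaw":0.8},{"tx":0,"ty":0,"tz":0,"ax":0,"ay":0,"az":0,"jaw":1}]' 40
python3 -c "
from rig import sense;s=sense();print(s['force'],s['wrist_torque'],s['eef_pos'],s['joints'])"
```

```text
time_s: 11.4
eef_pos: [598.9, 170.7, 36.9]
ee_rot: [-0.001, 0.777, 0.629, -0.002]
force: [-11.3, 0.1, 6.0]
grip_width: 0.276
grip_force: 39.9
[-11.30482938   0.11992782   5.98209142] [-0.17799931  1.12933729  0.31704545] [598.87654422 170.69716004  36.85145623] [ 8.98725648e-02  6.79140086e-01  1.35919711e+00 -1.60378416e-04
  1.10725127e+00  2.99797650e-01]
```

```bash
python3 -m jog '[{"tx":0,"ty":-2.3,"tz":0,"ax":0,"ay":0,"az":0,"jaw":1},{"tx":0,"ty":0,"tz":-5,"ax":0,"ay":0,"az":0,"jaw":1},{"tx":0,"ty":0,"tz":-5,"ax":0,"ay":0,"az":0,"jaw":1},{"tx":0,"ty":0,"tz":-5,"ax":0,"ay":0,"az":0,"jaw":1},{"tx":0,"ty":0,"tz":-5,"ax":0,"ay":0,"az":0,"jaw":1}]' 
python3 -m jog '[{"tx":0,"ty":0,"tz":-6,"ax":0,"ay":0,"az":0,"jaw":1},{"tx":0,"ty":0,"tz":-6,"ax":0,"ay":0,"az":0,"jaw":1},{"tx":0,"ty":0,"tz":-6,"ax":0,"ay":0,"az":0,"jaw":1},{"tx":0,"ty":0,"tz":-6,"ax":0,"ay":0,"az":0,"jaw":1},{"tx":0,"ty":0,"tz":-6,"ax":0,"ay":0,"az":0,"jaw":1}]' 
python3 look.py 6 holder; python3 tips.py|head -5
```

```text
time_s: 12.02
eef_pos: [598.8, 170.8, 54.6]
ee_rot: [0.0, 0.778, 0.629, 0.0]
force: [11.7, 1.3, -19.1]
grip_width: 0.272
grip_force: 40.4
time_s: 12.65
eef_pos: [598.8, 170.8, 84.5]
ee_rot: [0.0, 0.778, 0.629, 0.0]
force: [12.0, 0.7, -19.5]
grip_width: 0.273
grip_force: 40.7
holder side [270.1 191.8] 0.75 [538. -73. 120.]
holder side [234.5 195.9] 0.25 [406. 135.   7.]
holder top [245.1 227.5] 0.98 [548. -47.  88.]
   tri [542.4 -45.6 105.5] 0.4
[598.92167085 170.77782682  86.03009557]
eef [598.9 170.8  86.1]
126 4 x [608. 611. 616. 621. 621.] y 159.0
136 12 x [573. 579. 606. 615. 620.] y 157.0
146 22 x [563. 580. 606. 614. 621.] y 156.0
156 10 x [573. 577. 601. 612. 623.] y 161.0
```

```bash
python3 -m jog '[{"tx":0,"ty":1.2,"tz":-6,"ax":0,"ay":0,"az":0,"jaw":1},{"tx":0,"ty":0,"tz":-6,"ax":0,"ay":0,"az":0,"jaw":1},{"tx":0,"ty":0,"tz":-6,"ax":0,"ay":0,"az":0,"jaw":1},{"tx":0,"ty":0,"tz":-6,"ax":0,"ay":0,"az":0,"jaw":1},{"tx":0,"ty":0,"tz":-6,"ax":0,"ay":0,"az":0,"jaw":1}]' 
for i in 1 ; do python3 -m jog '[{"tx":0,"ty":0,"tz":-2,"ax":0,"ay":0,"az":0,"jaw":1},{"tx":0,"ty":0,"tz":-2,"ax":0,"ay":0,"az":0,"jaw":1}]'; done
```

```text
time_s: 13.52
eef_pos: [598.8, 170.7, 116.2]
ee_rot: [-0.001, 0.778, 0.629, -0.001]
force: [-1.7, 1.2, -4.4]
grip_width: 0.28
grip_force: 42.7
time_s: 13.78
eef_pos: [599.0, 170.8, 121.9]
ee_rot: [-0.0, 0.778, 0.629, -0.0]
force: [-5.6, 0.5, -5.3]
grip_width: 0.278
grip_force: 42.2
```

```bash
python3 -m jog '[{"tx":0,"ty":0,"tz":-2,"ax":0,"ay":0,"az":0,"jaw":1},{"tx":0,"ty":0,"tz":-2,"ax":0,"ay":0,"az":0,"jaw":1}]'|sed -n '2p;4p'; python3 -m jog '[{"tx":0,"ty":0,"tz":-2,"ax":0,"ay":0,"az":0,"jaw":1},{"tx":0,"ty":0,"tz":0,"ax":0,"ay":0,"az":0,"jaw":1}]'|sed -n '2p;4p'
```

```text
eef_pos: [599.0, 170.8, 125.9]
force: [-5.8, -0.3, -6.9]
eef_pos: [599.0, 170.7, 128.2]
force: [-8.0, 0.3, -3.3]
```

```bash
for k in 1; do python3 -m jog '[{"tx":0,"ty":0,"tz":-2,"ax":0,"ay":0,"az":0,"jaw":1},{"tx":0,"ty":0,"tz":0,"ax":0,"ay":0,"az":0,"jaw":1}]'|sed -n '2p;4p'; python3 -m jog '[{"tx":0,"ty":-0.5,"tz":-2,"ax":0,"ay":0,"az":0,"jaw":1},{"tx":0,"ty":0,"tz":0,"ax":0,"ay":0,"az":0,"jaw":1}]'|sed -n '2p;4p'; python3 -m jog '[{"tx":0,"ty":0,"tz":-2,"ax":0,"ay":0,"az":0,"jaw":1},{"tx":0,"ty":0,"tz":0,"ax":0,"ay":0,"az":0,"jaw":1}]'|sed -n '2p;4p'; done
```

```text
eef_pos: [599.0, 170.8, 130.2]
force: [-7.1, -0.5, -4.3]
eef_pos: [599.1, 170.8, 131.8]
force: [-5.7, -1.0, -3.9]
eef_pos: [599.0, 170.7, 132.9]
force: [-5.4, -0.5, -3.5]
```

```bash
for k in 1; do python3 -m jog '[{"tx":0,"ty":0,"tz":-2,"ax":0,"ay":0,"az":0,"jaw":1},{"tx":0,"ty":0,"tz":0,"ax":0,"ay":0,"az":0,"jaw":1}]'|sed -n '2p;4p'; python3 -m jog '[{"tx":0,"ty":-0.5,"tz":-2,"ax":0,"ay":0,"az":0,"jaw":1},{"tx":0,"ty":0,"tz":0,"ax":0,"ay":0,"az":0,"jaw":1}]'|sed -n '2p;4p'; python3 -m jog '[{"tx":0,"ty":0,"tz":-1.5,"ax":0,"ay":0,"az":0,"jaw":1},{"tx":0,"ty":0,"tz":0,"ax":0,"ay":0,"az":0,"jaw":1}]'|sed -n '2p;4p'; done
```

```text
eef_pos: [598.8, 170.8, 133.2]
force: [-0.3, 1.0, -19.2]
eef_pos: [598.7, 170.7, 133.4]
force: [9.0, 0.5, -32.9]
eef_pos: [598.6, 170.7, 133.5]
force: [13.1, 2.0, -40.9]
```

```bash
python3 -m jog '[{"tx":0,"ty":0.5,"tz":5.5,"ax":0,"ay":0,"az":0,"jaw":1},{"tx":0,"ty":0,"tz":0,"ax":0,"ay":0,"az":0,"jaw":1}]'|sed -n '2p;4p'; python3 -m jog '[{"tx":0,"ty":0,"tz":3,"ax":0,"ay":0,"az":0,"jaw":1},{"tx":0,"ty":0,"tz":3,"ax":0,"ay":0,"az":0,"jaw":1},{"tx":0,"ty":0,"tz":3,"ax":0,"ay":0,"az":0,"jaw":1},{"tx":0,"ty":0,"tz":3,"ax":0,"ay":0,"az":0,"jaw":1},{"tx":0,"ty":0,"tz":0,"ax":0,"ay":0,"az":0,"jaw":1}]'|sed -n '2p;4p';python3 -m jog '[{"tx":0,"ty":0,"tz":1.5,"ax":0,"ay":0,"az":0,"jaw":1},{"tx":0,"ty":0,"tz":0,"ax":0,"ay":0,"az":0,"jaw":1}]'|sed -n '2p;4p'; python3 -m jog '[{"tx":0,"ty":0,"tz":1,"ax":0,"ay":0,"az":0,"jaw":1},{"tx":0,"ty":0,"tz":0,"ax":0,"ay":0,"az":0,"jaw":1}]'|sed -n '2p;4p'
```

```text
eef_pos: [598.9, 170.7, 133.2]
force: [-1.8, 0.3, -13.2]
eef_pos: [599.0, 170.8, 121.5]
force: [-5.0, -0.5, -3.2]
eef_pos: [599.0, 170.7, 119.8]
force: [-5.0, -1.2, -5.3]
eef_pos: [599.0, 170.8, 118.8]
force: [-4.9, -1.4, -4.2]
```

```bash
python3 -m jog '[{"tx":0,"ty":0,"tz":1,"ax":0,"ay":0,"az":0,"jaw":1},{"tx":0,"ty":0,"tz":0,"ax":0,"ay":0,"az":0,"jaw":1}]'|sed -n '2p;4p';python3 -m jog '[{"tx":0,"ty":0,"tz":1,"ax":0,"ay":0,"az":0,"jaw":1},{"tx":0,"ty":0,"tz":0,"ax":0,"ay":0,"az":0,"jaw":1}]'|sed -n '2p;4p'; python3 -m jog '[{"tx":0,"ty":0,"tz":0.7,"ax":0,"ay":0,"az":0,"jaw":1},{"tx":0,"ty":0,"tz":0,"ax":0,"ay":0,"az":0,"jaw":1}]'|sed -n '2p;4p'
```

```text
eef_pos: [599.0, 170.8, 117.8]
force: [-6.0, -0.7, -4.3]
eef_pos: [599.1, 170.7, 117.3]
force: [-6.1, -0.5, -0.7]
eef_pos: [599.1, 170.8, 117.2]
force: [-8.1, -2.4, 2.1]
```

The carriage rests softly at eef z 117.3, and the end stop is at 133.0. That puts the rest at h≈89.3 mm, so the rests are 39.3 (gap 0.3, too low) and 49.3 (gap ≈10, the target), four teeth down. Next I'll release and go to the mug.

```bash
python3 -m jog '[{"tx":0,"ty":0,"tz":0,"ax":0,"ay":0,"az":0,"jaw":0},{"tx":0,"ty":0,"tz":0,"ax":0,"ay":0,"az":0,"jaw":-0.5},{"tx":0,"ty":0,"tz":0,"ax":0,"ay":0,"az":0,"jaw":-0.7},{"tx":0,"ty":0,"tz":0,"ax":0,"ay":0,"az":0,"jaw":-0.7}]'|sed -n '2p;4,6p'
python3 -m jog '[{"tx":0,"ty":-4,"tz":-16,"ax":0,"ay":0,"az":0,"jaw":-0.7},{"tx":0,"ty":-4,"tz":-20,"ax":0,"ay":0,"az":0,"jaw":-0.7},{"tx":0,"ty":-4,"tz":-20,"ax":0,"ay":0,"az":0,"jaw":-0.7},{"tx":0,"ty":-8,"tz":-5,"ax":0,"ay":0,"az":0,"jaw":-0.7}]'|sed -n '2p;4p'
python3 -m jog '[{"tx":0,"ty":-45,"tz":-3,"ax":0,"ay":0,"az":0,"jaw":-0.7},{"tx":0,"ty":-45,"tz":-3,"ax":0,"ay":0,"az":0,"jaw":-0.7},{"tx":0,"ty":-50,"tz":0,"ax":0,"ay":0,"az":0,"jaw":-0.7},{"tx":0,"ty":-40,"tz":0,"ax":0,"ay":0,"az":0,"jaw":-0.7}]'|sed -n '2p;4p'
python3 - <<'E'
from h import *
o=np.array([.986,.168,0]); o/=np.linalg.norm(o); z=.4226*o+np.array([0,0,-.9063]); y=np.array([o[1],-o[0],0]); x=np.cross(y,z)
T=R.from_matrix(np.c_[x,y,z]); np.save('T.npy',T.as_matrix())
p=np.array([383,-246,55])-90*z+59*z; print(p)
p[2]=max(p[2],120)
plan(p,T,10)
E
```

```text
eef_pos: [599.3, 170.8, 115.5]
force: [-1.0, -0.2, 0.3]
grip_width: 0.85
grip_force: 0.0
eef_pos: [579.8, 175.1, 178.4]
force: [0.0, 0.6, 1.2]
eef_pos: [401.1, 213.0, 182.2]
force: [-0.1, 0.3, 0.6]
[ 370.08552016 -248.20043876   83.0953    ]
0 t [-45.7   6.6   6.2] a [-0.026   0.0383  0.1171]
1 t [-44.9  11.8   4.7] a [-0.026   0.0383  0.1171]
2 t [-43.4  16.9   3.4] a [-0.026   0.0383  0.1171]
3 t [-41.2  21.7   2.3] a [-0.026   0.0383  0.1171]
4 t [-38.4  26.4   1.4] a [-0.026   0.0383  0.1171]
5 t [-35.1  30.7   0.7] a [-0.026   0.0383  0.1171]
6 t [-31.3  34.5   0.3] a [-0.026   0.0383  0.1171]
7 t [-27.1  38.    0.1] a [-0.026   0.0383  0.1171]
8 t [-22.5  40.9   0.2] a [-0.026   0.0383  0.1171]
9 t [-17.6  43.2   0.5] a [-0.026   0.0383  0.1171]
```

```bash
python3 -m jog '[{"tx":-45.7,"ty":6.6,"tz":6,"ax":-0.026,"ay":0.0383,"az":0.1171,"jaw":-0.7},{"tx":-44.9,"ty":11.8,"tz":4.7,"ax":-0.026,"ay":0.0383,"az":0.1171,"jaw":-0.7},{"tx":-43.4,"ty":16.9,"tz":3.4,"ax":-0.026,"ay":0.0383,"az":0.1171,"jaw":-0.7},{"tx":-41.2,"ty":21.7,"tz":2.3,"ax":-0.026,"ay":0.0383,"az":0.1171,"jaw":-0.7},{"tx":-38.4,"ty":26.4,"tz":1.4,"ax":-0.026,"ay":0.0383,"az":0.1171,"jaw":-0.7}]'|sed -n '2,4p'
python3 -m jog '[{"tx":-35.1,"ty":30.7,"tz":0.7,"ax":-0.026,"ay":0.0383,"az":0.1171,"jaw":-0.5},{"tx":-31.3,"ty":34.5,"tz":0.3,"ax":-0.026,"ay":0.0383,"az":0.1171,"jaw":-0.4},{"tx":-27.1,"ty":38,"tz":0,"ax":-0.026,"ay":0.0383,"az":0.1171,"jaw":-0.4},{"tx":-22.5,"ty":40.9,"tz":0.2,"ax":-0.026,"ay":0.0383,"az":0.1171,"jaw":-0.4},{"tx":-17.6,"ty":43.2,"tz":0.5,"ax":-0.026,"ay":0.0383,"az":0.1171,"jaw":-0.4}]'|sed -n '2,5p'
python3 - <<'E'
from h import *
c=capture('side');cv2.imwrite('pics/side7.png',c['color'][:,:,::-1])
cv2.imwrite('pics/c7.png',cv2.resize(c['color'][150:270,190:310,::-1],(600,600),interpolation=2))
T=capture('top')
print(st()[1],st()[0].as_matrix().round(2))
for q in('mug_handle','mug_rim'):
  for n,cc in(('side',c),('top',T)):
    for e in place_of(q,n)[:2]: print(q,n,np.round(e['centre'],1),round(e['conf'],2),at_depth(cc,e['centre']).round())
E
```

```text
eef_pos: [387.3, -19.0, 151.3]
ee_rot: [-0.009, 0.921, 0.372, 0.114]
force: [0.3, -0.1, 0.6]
eef_pos: [371.8, -249.7, 120.3]
ee_rot: [-0.018, 0.973, 0.08, 0.216]
force: [1.0, 0.9, -0.1]
grip_width: 0.705
[ 371.33652582 -251.33333237  119.72142106] [[ 0.89  0.16  0.42]
 [ 0.15 -0.99  0.07]
 [ 0.42 -0.   -0.91]]
mug_handle side [241.7 229.7] 0.96 [ 396. -171.    6.]
mug_handle side [267.7 314.7] 0.62 [ 398. -744.   33.]
mug_handle top [449.3 170.5] 0.9 [ 381. -772.   59.]
mug_handle top [322.7 241.7] 0.67 [ 383. -244.   72.]
mug_rim side [279.  293.8] 0.75 [ 445. -699.   75.]
mug_rim side [257.  220.7] 0.58 [ 457. -202.   61.]
mug_rim top [314.6 221.8] 0.79 [ 467. -268.   27.]
mug_rim top [436.3 156.2] 0.78 [ 452. -771.   51.]
```

View pics/c7.png

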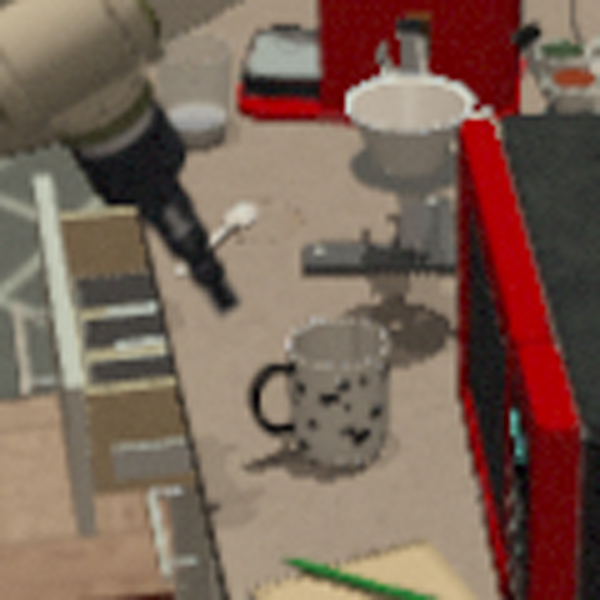

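The carriage hangs raised, the gripper leans correctly, and the fingertip is at about px (236,211). I'll measure the tip against the reported TCP.

Run:
```python
from h import *
c=capture('side')
Rt,e,s=st()
def proj(p):
    q=c['camera_from_world']@np.r_[p,1]; s=np.array([q[0],-q[1]])/-q[2]; s=s*(1+c['k1']*(s@s)); return np.array([s[0]*c['fx']+c['cx'],s[1]*c['fy']+c['cy']]).round(1)
z=Rt.as_matrix()[:,2];y=Rt.as_matrix()[:,1]
for b in(0,10,30,40,50): print(b,proj(e-b*z+y*30),proj(e+[0,0,b]+y*30))
for r in range(203,216): print(r,[(x,at_depth(c,(x,r),c['depth'][r,x]).round().astype(int).tolist(),int(c['color'][r,x].sum())) for x in range(231,240,2)])
```

```text
0 [239.8 219.3] [239.8 219.3]
10 [238.7 217.5] [239.7 217.1]
30 [236.4 213.9] [239.5 212.6]
40 [235.3 212. ] [239.4 210.4]
50 [234.1 210.2] [239.3 208.1]
203 [(231, [344, -301, 210], 138), (233, [351, -309, 213], 73), (235, [400, 72, 3], 417), (237, [408, 62, 8], 442), (239, [418, 69, 3], 444)]
204 [(231, [343, -315, 213], 98), (233, [351, -310, 210], 91), (235, [400, 74, -3], 398), (237, [408, 62, 2], 440), (239, [417, 66, -1], 446)]
205 [(231, [343, -314, 209], 103), (233, [351, -310, 205], 74), (235, [399, 67, -4], 376), (237, [406, 44, 7], 432), (239, [415, 47, 4], 438)]
206 [(231, [342, -320, 207], 82), (233, [352, -292, 191], 63), (235, [361, -286, 187], 301), (237, [405, 41, 3], 439), (239, [415, 47, -1], 436)]
207 [(231, [342, -315, 201], 103), (233, [352, -297, 190], 88), (235, [360, -285, 182], 219), (237, [404, 34, 2], 424), (239, [413, 35, 0], 431)]
208 [(231, [344, -299, 187], 224), (233, [351, -298, 186], 78), (235, [359, -294, 182], 137), (237, [404, 32, -2], 393), (239, [412, 25, 1], 448)]
209 [(231, [345, -280, 172], 337), (233, [352, -291, 178], 86), (235, [359, -29
[... 235 characters left out ...]
 -3], 444), (233, [351, -290, 168], 183), (235, [358, -296, 171], 102), (237, [367, -287, 165], 284), (239, [408, -3, 2], 423)]
212 [(231, [372, -3, 0], 441), (233, [351, -292, 165], 298), (235, [359, -292, 164], 240), (237, [399, 3, -6], 409), (239, [406, -14, 3], 440)]
213 [(231, [371, -13, 1], 437), (233, [351, -291, 160], 391), (235, [388, -15, 0], 375), (237, [398, -12, -2], 443), (239, [405, -26, 5], 437)]
214 [(231, [370, -17, -2], 440), (233, [377, -31, 6], 439), (235, [388, -16, -4], 437), (237, [395, -31, 4], 436), (239, [406, -15, -7], 436)]
215 [(231, [369, -22, -4], 436), (233, [376, -40, 5], 436), (235, [386, -36, 2], 445), (237, [395, -28, -3], 439), (239, [403, -38, 1], 435)]
```

The offset lies along the tool axis: the true tips are about 40 mm short of the reported TCP. So the grasp point is eef − 59·z. I'll approach along the tool axis.

```bash
python3 -m jog '[{"tx":-16,"ty":-3.6,"tz":20,"ax":0,"ay":0,"az":0,"jaw":-0.4},{"tx":0,"ty":0,"tz":30,"ax":0,"ay":0,"az":0,"jaw":-0.4},{"tx":0,"ty":0,"tz":30,"ax":0,"ay":0,"az":0,"jaw":-0.4},{"tx":0,"ty":0,"tz":22,"ax":0,"ay":0,"az":0,"jaw":-0.4},{"tx":0,"ty":0,"tz":0,"ax":0,"ay":0,"az":0,"jaw":-0.4}]'|sed -n '1,5p'
python3 -m jog '[{"tx":0,"ty":0,"tz":10,"ax":0,"ay":0,"az":0,"jaw":-0.4},{"tx":0,"ty":0,"tz":8,"ax":0,"ay":0,"az":0,"jaw":-0.4},{"tx":0,"ty":0,"tz":0,"ax":0,"ay":0,"az":0,"jaw":0}]' 30|sed -n '1,5p'
python3 -m jog '[{"tx":0,"ty":0,"tz":0,"ax":0,"ay":0,"az":0,"jaw":0.3},{"tx":0,"ty":0,"tz":0,"ax":0,"ay":0,"az":0,"jaw":0.5},{"tx":0,"ty":0,"tz":0,"ax":0,"ay":0,"az":0,"jaw":0.6}]'|sed -n '1,9p'
python3 - <<'E'
from h import *
c=capture('side');cv2.imwrite('pics/side8.png',c['color'][:,:,::-1])
cv2.imwrite('pics/c8.png',cv2.resize(c['color'][180:270,210:300,::-1],(540,540),interpolation=2))
E
```

```text
time_s: 21.62
eef_pos: [400.2, -238.5, 20.6]
ee_rot: [-0.019, 0.973, 0.083, 0.215]
force: [-0.3, -0.7, 0.6]
grip_width: 0.701
time_s: 22.0
eef_pos: [407.6, -238.7, 4.7]
ee_rot: [-0.018, 0.973, 0.082, 0.216]
force: [-0.4, 0.0, 0.1]
grip_width: 0.505
time_s: 22.38
eef_pos: [407.6, -239.3, 5.2]
ee_rot: [-0.018, 0.973, 0.082, 0.216]
force: [0.0, -1.7, 1.7]
grip_width: 0.202
grip_force: 0.6
```

View pics/c8.png

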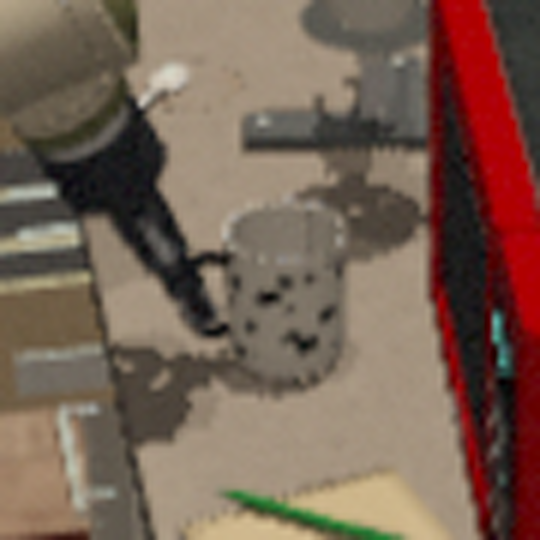

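The finger lies over the handle's upright at (205,300), just clear of the bowl, and contact has begun. I'll close firmly.

```bash
python3 -m jog '[{"tx":0,"ty":0,"tz":0,"ax":0,"ay":0,"az":0,"jaw":0.7},{"tx":0,"ty":0,"tz":0,"ax":0,"ay":0,"az":0,"jaw":0.8},{"tx":0,"ty":0,"tz":0,"ax":0,"ay":0,"az":0,"jaw":1},{"tx":0,"ty":0,"tz":0,"ax":0,"ay":0,"az":0,"jaw":1}]' 40
cat > cloud.py <<'E'
from h import *
from scipy.optimize import least_squares
def cloud(n='top'):
    c=capture(n); M=np.linalg.inv(c['camera_from_world']); v,u=np.mgrid[0:420,0:560]
    pts=cv2.undistortPoints(np.c_[u.ravel(),v.ravel()].astype(np.float32)[:,None],np.array([[c['fx'],0,c['cx']],[0,c['fy'],c['cy']],[0,0,1.]]),np.array([c['k1'],0,0,0,0.])).reshape(420,560,2)
    d=c['depth']; P=(np.stack([pts[...,0]*d,-pts[...,1]*d,-d,np.ones_like(d)],-1)@M.T)[...,:3]; P[d==0]=np.nan
    return c,P
def rim(P,c0,z0,r,w=14,dz=7):
    q=P.reshape(-1,3); q=q[np.isfinite(q[:,0])]; q=q[(abs(q[:,2]-z0)<dz)&(np.abs(np.hypot(q[:,0]-c0[0],q[:,1]-c0[1])-r)<w)]
    s=least_squares(lambda p:np.hypot(q[:,0]-p[0],q[:,1]-p[1])-r,c0,loss='soft_l1',f_scale=2)
    return s.x.round(1),len(q),np.abs(s.fun).mean().round(1)
if __name__=='__main__':
    for n in('top','side'):
        c,P=cloud(n)
        print(n,'mug',rim(P,(448,-235),93,38.5),'cone',[rim(P,(546,-39),z,r) for z,r in((209,54),(206,53))])
E
python3 cloud.py
```

```text
time_s: 22.92
eef_pos: [407.6, -239.2, 5.2]
ee_rot: [-0.018, 0.973, 0.082, 0.216]
force: [-3.5, -1.1, 5.9]
grip_width: 0.146
grip_force: 39.5
top mug (array([ 447.1, -228.4]), 107, np.float64(1.4)) cone [(array([545.5, -38.7]), 188, np.float64(2.3)), (array([545.5, -38.5]), 246, np.float64(2.4))]
side mug (array([ 449.2, -235.4]), 96, np.float64(2.9)) cone [(array([547.5, -45.5]), 62, np.float64(3.2)), (array([547.1, -44.5]), 94, np.float64(3.7))]
```

Run:
```python
from h import *
r,e,s=st(); print(r.inv().apply([98.3,190,0])/15, r.inv().apply([0,0,1.]))
```

```text
[  7.78415441 -11.38891598   3.61803194] [ 0.42290548  0.00117646 -0.90617303]
```

```bash
python3 -m jog '[{"tx":0.3,"ty":0,"tz":-0.7,"ax":0,"ay":0,"az":0,"jaw":1},{"tx":7.8,"ty":-11.4,"tz":3.6,"ax":0,"ay":0,"az":0,"jaw":1},{"tx":7.8,"ty":-11.4,"tz":3.6,"ax":0,"ay":0,"az":0,"jaw":1},{"tx":7.8,"ty":-11.4,"tz":3.6,"ax":0,"ay":0,"az":0,"jaw":1},{"tx":7.8,"ty":-11.4,"tz":3.6,"ax":0,"ay":0,"az":0,"jaw":1}]'|sed -n '1,4p'
python3 -m jog '[{"tx":7.8,"ty":-11.4,"tz":3.6,"ax":0,"ay":0,"az":0,"jaw":1},{"tx":7.8,"ty":-11.4,"tz":3.6,"ax":0,"ay":0,"az":0,"jaw":1},{"tx":7.8,"ty":-11.4,"tz":3.6,"ax":0,"ay":0,"az":0,"jaw":1},{"tx":7.8,"ty":-11.4,"tz":3.6,"ax":0,"ay":0,"az":0,"jaw":1},{"tx":0,"ty":0,"tz":0,"ax":0,"ay":0,"az":0,"jaw":1}]'|sed -n '1,4p'
python3 - <<'E'
from cloud import *
r,e,s=st();print(e)
for n in('top','side'):
    c,P=cloud(n); print(n,rim(P,(449.5+ (e[0]-407.6),-234+(e[1]+239.2)),94,38.5),s['force'])
E
```

```text
time_s: 23.65
eef_pos: [434.1, -186.8, 5.7]
ee_rot: [-0.018, 0.973, 0.083, 0.216]
force: [0.5, 0.0, -3.1]
time_s: 24.28
eef_pos: [460.2, -136.4, 5.9]
ee_rot: [-0.018, 0.973, 0.083, 0.216]
force: [-0.1, 0.0, -3.1]
[ 460.1677279  -136.37004863    5.86537332]
top (array([ 499.7, -125.3]), 99, np.float64(1.3)) [-0.06515536  0.04225691 -3.09771972]
side (array([ 503.5, -133.5]), 95, np.float64(3.3)) [-0.06515536  0.04225691 -3.09771972]
```

```bash
python3 -m jog '[{"tx":7.65,"ty":-11.3,"tz":3.55,"ax":0,"ay":0,"az":0,"jaw":1},{"tx":7.65,"ty":-11.3,"tz":3.55,"ax":0,"ay":0,"az":0,"jaw":1},{"tx":7.65,"ty":-11.3,"tz":3.55,"ax":0,"ay":0,"az":0,"jaw":1},{"tx":7.65,"ty":-11.3,"tz":3.55,"ax":0,"ay":0,"az":0,"jaw":1}]'|sed -n '1,4p'
python3 -m jog '[{"tx":7.65,"ty":-11.3,"tz":3.55,"ax":0,"ay":0,"az":0,"jaw":1},{"tx":7.65,"ty":-11.3,"tz":3.55,"ax":0,"ay":0,"az":0,"jaw":1},{"tx":7.65,"ty":-11.3,"tz":3.55,"ax":0,"ay":0,"az":0,"jaw":1},{"tx":0,"ty":0,"tz":0,"ax":0,"ay":0,"az":0,"jaw":1}]'|sed -n '1,4p'
python3 - <<'E'
from cloud import *
r,e,s=st();print(e,s['force'])
c,P=cloud('side'); cv2.imwrite('pics/side9.png',c['color'][:,:,::-1]); cv2.imwrite('pics/c9.png',cv2.resize(c['color'][150:230,230:310,::-1],(560,560),interpolation=2))
print(rim(P,(547,-45),94,38.5),rim(P,(547,-45),209,54))
E
```

```text
time_s: 24.88
eef_pos: [485.7, -87.5, 5.9]
ee_rot: [-0.018, 0.973, 0.082, 0.216]
force: [0.1, 0.6, -3.6]
time_s: 25.38
eef_pos: [504.9, -49.4, 5.9]
ee_rot: [-0.018, 0.973, 0.083, 0.216]
force: [0.5, -0.0, -3.2]
[504.86770554 -49.42371786   5.91914986] [ 0.45722846 -0.03919549 -3.23279893]
(array([545.8, -48.3]), 78, np.float64(3.4)) (array([548.6, -46.3]), 62, np.float64(3.5))
```

View pics/c9.png

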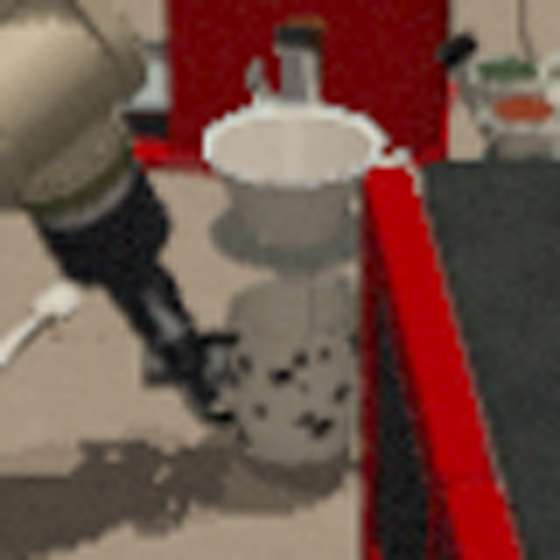

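The mug (centre about (294,370) in the crop) stands under the cone (about (294,150)). I'll nudge it 1.5 mm, set it down, open and retreat.

```bash
python3 -m jog '[{"tx":1.4,"ty":-0.2,"tz":0.65,"ax":0,"ay":0,"az":0,"jaw":1},{"tx":-0.3,"ty":0,"tz":0.7,"ax":0,"ay":0,"az":0,"jaw":1},{"tx":0,"ty":0,"tz":0,"ax":0,"ay":0,"az":0,"jaw":1},{"tx":0,"ty":0,"tz":0,"ax":0,"ay":0,"az":0,"jaw":0.6},{"tx":0,"ty":0,"tz":0,"ax":0,"ay":0,"az":0,"jaw":0.3}]' 20|sed -n '1,6p'
python3 -m jog '[{"tx":0,"ty":0,"tz":0,"ax":0,"ay":0,"az":0,"jaw":0.1},{"tx":0,"ty":0,"tz":0,"ax":0,"ay":0,"az":0,"jaw":0},{"tx":0,"ty":0,"tz":-15,"ax":0,"ay":0,"az":0,"jaw":0},{"tx":0,"ty":0,"tz":-35,"ax":0,"ay":0,"az":0,"jaw":0},{"tx":0,"ty":0,"tz":-45,"ax":0,"ay":0,"az":0,"jaw":0}]'|sed -n '1,6p'
python3 -m jog '[{"tx":-40,"ty":0,"tz":-35,"ax":0,"ay":0,"az":0,"jaw":-0.2},{"tx":-40,"ty":0,"tz":-30,"ax":0,"ay":0,"az":0,"jaw":-0.2},{"tx":0,"ty":0,"tz":0,"ax":0,"ay":0,"az":0,"jaw":-0.2}]'|sed -n '1,6p'
python3 - <<'E'
from cloud import *
r,e,s=st();print(e)
for n in('side','top'):
    c,P=cloud(n);print(n,rim(P,(547,-43),94,38.5),rim(P,(547,-43),209,54)); cv2.imwrite(f'pics/{n}10.png',c['color'][:,:,::-1])
t=cv2.imread('pics/top10.png')[180:270,165:285];cv2.imwrite('pics/c10.png',cv2.resize(t,(800,600),interpolation=2))
for q in('squeeze','knob','pawl','holder'):
    for b in place_of(q,'top')[:2]: print(q,np.round(b['centre'],1),round(b['conf'],2),at_depth(c,b['centre']).round(), at_z(c,b['centre'],168).round())
E
```

```text
time_s: 26.05
eef_pos: [506.6, -49.3, 5.5]
ee_rot: [-0.018, 0.973, 0.082, 0.216]
force: [-0.3, -0.5, 0.1]
grip_width: 0.35
grip_force: 0.0
time_s: 26.68
eef_pos: [465.9, -55.7, 91.8]
ee_rot: [-0.018, 0.973, 0.082, 0.215]
force: [0.2, 0.5, 1.0]
grip_width: 0.497
grip_force: 0.0
time_s: 27.05
eef_pos: [367.1, -73.7, 117.3]
ee_rot: [-0.016, 0.973, 0.081, 0.217]
force: [1.3, -0.3, 0.1]
grip_width: 0.599
grip_force: 0.0
[367.08864023 -73.7084101  117.25723798]
side (array([549. , -45.8]), 66, np.float64(3.2)) (array([547.9, -47.1]), 70, np.float64(3.3))
top (array([544.4, -38.9]), 29, np.float64(1.1)) (array([545.7, -38.8]), 182, np.float64(2.2))
squeeze [188.5 239.2] 0.58 [639. 134.   0.] [575. 128. 168.]
squeeze [221.8 300. ] 0.51 [395. 131.   6.] [358. 126. 168.]
knob [171.4 239.4] 0.75 [590. 173. 195.] [601. 175. 168.]
knob [247.6 238.2] 0.68 [511. -36.  92.] [486. -30. 168.]
pawl [204. 239.] 0.48 [548.  87. 177.] [551.  87. 168.]
holder [240.7 223.2] 0.66 [556. -39. 123.] [540. -35. 168.]
holder [222.  300.3] 0.48 [393. 131.   6.] [357. 126. 168.]
```

Run:
```python
from h import *
plan([410,172,160],frame(-.235),9)
```

```text
0 t [ 10.3 -26.   -0.6] a [ 0.0281 -0.0428 -0.1274]
1 t [ 13.5 -24.5  -0.4] a [ 0.0281 -0.0428 -0.1274]
2 t [ 16.5 -22.5  -0.3] a [ 0.0281 -0.0428 -0.1274]
3 t [ 19.2 -20.3  -0.5] a [ 0.0281 -0.0428 -0.1274]
4 t [ 21.6 -17.7  -0.8] a [ 0.0281 -0.0428 -0.1274]
5 t [ 23.6 -14.8  -1.4] a [ 0.0281 -0.0428 -0.1274]
6 t [ 25.3 -11.8  -2. ] a [ 0.0281 -0.0428 -0.1274]
7 t [26.5 -8.5 -2.9] a [ 0.0281 -0.0428 -0.1274]
8 t [27.2 -5.2 -3.8] a [ 0.0281 -0.0428 -0.1274]
```

```bash
python3 -m jog '[{"tx":10.3,"ty":-26,"tz":-0.6,"ax":0.0281,"ay":-0.0428,"az":-0.1274,"jaw":-0.5},{"tx":13.5,"ty":-24.5,"tz":-0.4,"ax":0.0281,"ay":-0.0428,"az":-0.1274,"jaw":-0.5},{"tx":16.5,"ty":-22.5,"tz":-0.3,"ax":0.0281,"ay":-0.0428,"az":-0.1274,"jaw":-0.5},{"tx":19.2,"ty":-20.3,"tz":-0.5,"ax":0.0281,"ay":-0.0428,"az":-0.1274,"jaw":-0.5},{"tx":21.6,"ty":-17.7,"tz":-0.8,"ax":0.0281,"ay":-0.0428,"az":-0.1274,"jaw":-0.8}]'|sed -n '1,4p'
python3 -m jog '[{"tx":23.6,"ty":-14.8,"tz":-1.4,"ax":0.0281,"ay":-0.0428,"az":-0.1274,"jaw":-0.8},{"tx":25.3,"ty":-11.8,"tz":-2,"ax":0.0281,"ay":-0.0428,"az":-0.1274,"jaw":-1},{"tx":26.5,"ty":-8.5,"tz":-2.9,"ax":0.0281,"ay":-0.0428,"az":-0.1274,"jaw":-1},{"tx":27.2,"ty":-5.2,"tz":-3.8,"ax":0.0281,"ay":-0.0428,"az":-0.1274,"jaw":-1},{"tx":0,"ty":0,"tz":0,"ax":0,"ay":0,"az":0,"jaw":-1}]'|sed -n '1,4p'
python3 - <<'E'
from h import *
r,e,s=st(); print(e,r.as_matrix().round(3),s['grip_width'])
plan([579.6,131.8,160],frame(-.235),5)
E
```

```text
time_s: 27.98
eef_pos: [391.6, 64.6, 140.4]
ee_rot: [-0.008, 0.911, 0.401, 0.1]
force: [0.3, -1.1, -0.6]
time_s: 28.6
eef_pos: [410.2, 173.8, 159.4]
ee_rot: [0.0, 0.784, 0.621, -0.0]
force: [-0.1, -0.1, -1.2]
[410.16412323 173.79975956 159.42421324] [[ 0.229  0.973 -0.   ]
 [ 0.973 -0.229 -0.001]
 [-0.001  0.    -1.   ]] 0.9991871330190575
0 t [-0.4 34.9 -0.1] a [0.     0.0002 0.0007]
1 t [-0.4 34.9 -0.1] a [0.     0.0002 0.0007]
2 t [-0.4 34.9 -0.1] a [0.     0.0002 0.0007]
3 t [-0.3 34.9 -0.1] a [0.     0.0002 0.0007]
4 t [-0.3 34.9 -0.1] a [0.     0.0002 0.0007]
```

```bash
python3 -m jog '[{"tx":-0.4,"ty":35,"tz":0,"ax":0,"ay":0,"az":0,"jaw":-1},{"tx":-0.4,"ty":35,"tz":0,"ax":0,"ay":0,"az":0,"jaw":-1},{"tx":-0.4,"ty":35,"tz":0,"ax":0,"ay":0,"az":0,"jaw":-1},{"tx":-0.4,"ty":35,"tz":0,"ax":0,"ay":0,"az":0,"jaw":-1},{"tx":-0.3,"ty":34,"tz":0,"ax":0,"ay":0,"az":0,"jaw":-1}]'|sed -n '1,4p'
python3 -m jog '[{"tx":0,"ty":0,"tz":15,"ax":0,"ay":0,"az":0,"jaw":-1},{"tx":0,"ty":0,"tz":15,"ax":0,"ay":0,"az":0,"jaw":-1},{"tx":0,"ty":0,"tz":0,"ax":0,"ay":0,"az":0,"jaw":-1}]'|sed -n '1,4p'
python3 tips.py; python3 -c "
from h import *
c=capture('side');cv2.imwrite('pics/c11.png',cv2.resize(c['color'][135:195,240:300,::-1],(600,600),interpolation=2))"
```

```text
time_s: 29.22
eef_pos: [579.4, 128.4, 159.5]
ee_rot: [0.0, 0.786, 0.618, -0.0]
force: [-0.2, 0.4, 0.5]
time_s: 29.6
eef_pos: [577.2, 129.2, 128.8]
ee_rot: [-0.0, 0.786, 0.619, -0.001]
force: [0.3, -0.3, 0.1]
eef [577.8 129.2 129.9]
179 16 x [530. 555. 558. 592. 621.] y 115.0
189 9 x [522. 529. 618. 628. 630.] y 115.0
199 18 x [523. 529. 599. 622. 631.] y 125.0
209 9 x [521. 529. 531. 624. 628.] y 124.0
219 14 x [515. 523. 531. 624. 635.] y 124.0
229 39 x [505. 526. 618. 629. 645.] y 123.0
239 39 x [505. 535. 580. 622. 646.] y 123.0
249 56 x [509. 549. 581. 610. 649.] y 118.0
```

View pics/c11.png

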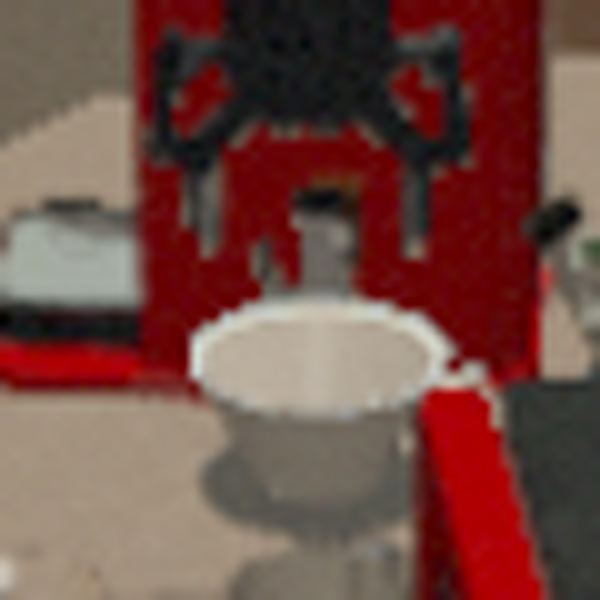

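The fingers, at crop columns 190–220 and 400–430, straddle the tail at 262 and the bar behind the post at 300–350. I'll lower onto the squeeze point and close gradually.

```bash
python3 -m jog '[{"tx":2.6,"ty":3,"tz":6,"ax":0,"ay":0,"az":0,"jaw":-1},{"tx":0,"ty":0,"tz":7,"ax":0,"ay":0,"az":0,"jaw":-0.8},{"tx":0,"ty":0,"tz":7,"ax":0,"ay":0,"az":0,"jaw":-0.5},{"tx":0,"ty":0,"tz":0,"ax":0,"ay":0,"az":0,"jaw":-0.2},{"tx":0,"ty":0,"tz":0,"ax":0,"ay":0,"az":0,"jaw":-0.1}]' 25
python3 -m jog '[{"tx":0,"ty":0,"tz":0,"ax":0,"ay":0,"az":0,"jaw":0},{"tx":0,"ty":0,"tz":0,"ax":0,"ay":0,"az":0,"jaw":0.05},{"tx":0,"ty":0,"tz":0,"ax":0,"ay":0,"az":0,"jaw":0.1}]'
```

```text
time_s: 30.32
eef_pos: [581.6, 131.2, 110.4]
ee_rot: [0.0, 0.785, 0.619, -0.0]
force: [-4.3, 2.8, 1.2]
grip_width: 0.55
grip_force: 2.1
time_s: 30.7
eef_pos: [581.8, 130.5, 109.9]
ee_rot: [0.001, 0.786, 0.619, -0.001]
force: [-3.6, 1.0, -2.8]
grip_width: 0.449
grip_force: 1.9
```

```bash
python3 -m jog '[{"tx":0,"ty":0,"tz":0,"ax":0,"ay":0,"az":0,"jaw":0.15},{"tx":0,"ty":0,"tz":0,"ax":0,"ay":0,"az":0,"jaw":0.2},{"tx":0,"ty":0,"tz":0,"ax":0,"ay":0,"az":0,"jaw":0.23}]'
```

```text
time_s: 31.08
eef_pos: [582.7, 130.6, 110.8]
ee_rot: [0.001, 0.786, 0.619, 0.001]
force: [0.9, -0.3, 0.2]
grip_width: 0.392
grip_force: 0.0
```

```bash
python3 -m jog '[{"tx":0,"ty":0,"tz":0,"ax":0,"ay":0,"az":0,"jaw":0.26},{"tx":0,"ty":0,"tz":0,"ax":0,"ay":0,"az":0,"jaw":0.28}]' 35
python3 -c "
from cloud import *
c,P=cloud('side')
for z in (213,209,205,201): print(z,rim(P,(547,-45),z,54,dz=4))
print(st()[2]['force'],st()[2]['wrist_torque'])"
```

```text
time_s: 31.32
eef_pos: [582.3, 130.7, 110.5]
ee_rot: [0.001, 0.786, 0.619, 0.0]
force: [0.8, 0.8, 0.1]
grip_width: 0.359
grip_force: 0.0
213 (array([547., -45.]), 0, np.float64(nan))
209 (array([547., -45.]), 0, np.float64(nan))
205 (array([547., -45.]), 0, np.float64(nan))
201 (array([547., -45.]), 0, np.float64(nan))
[ 0.76318756 -0.03718037 -0.417926  ] [-0.03979671 -0.02956249 -0.01286737]cloud.py:11: RuntimeWarning: Mean of empty slice.
  return s.x.round(1),len(q),np.abs(s.fun).mean().round(1)
  ret = ret.dtype.type(ret / rcount)
```

```bash
python3 -c "
from cloud import *
for n in('side','top'):
    c,P=cloud(n); q=P.reshape(-1,3); q=q[np.isfinite(q[:,0])]; q=q[(np.hypot(q[:,0]-547,q[:,1]+42)<60)&(q[:,2]>60)]
    print(n,np.histogram(q[:,2],bins=range(60,260,10)))
    for z in range(120,215,6):
        try: print(z,rim(P,(547,-42),z,54,dz=3))
        except Exception: pass
    print(n,'mug',rim(P,(547,-42),92,38.5))
" 2>/dev/null; python3 tips.py
```

```text
side (array([44, 35, 48, 27, 42, 77, 38, 56, 78, 86, 62,  4,  0,  0,  0,  0,  0,
        0,  0]), array([ 60,  70,  80,  90, 100, 110, 120, 130, 140, 150, 160, 170, 180,
       190, 200, 210, 220, 230, 240, 250]))
120 (array([564.9, -47.2]), 4, np.float64(3.7))
126 (array([534.1, -32.4]), 4, np.float64(5.6))
132 (array([570.1, -51.3]), 4, np.float64(3.2))
138 (array([534.4, -40. ]), 18, np.float64(7.0))
144 (array([534.7, -38.9]), 30, np.float64(6.4))
150 (array([554.2, -40. ]), 34, np.float64(6.3))
156 (array([554.4, -45. ]), 38, np.float64(5.4))
162 (array([550.4, -45.2]), 51, np.float64(4.5))
168 (array([548.5, -47.2]), 27, np.float64(2.8))
174 (array([547.4, -57.8]), 2, np.float64(0.0))
180 (array([547., -42.]), 0, np.float64(nan))
186 (array([547., -42.]), 0, np.float64(nan))
192 (array([547., -42.]), 0, np.float64(nan))
198 (array([547., -42.]), 0, np.float64(nan))
204 (array([547., -42.]), 0, np.float64(nan))
210 (array([547., -42.]), 0, np.float64(nan))
side mug (array([546.6, -47.8]), 44, np.float64(2.8))
top (array([  9,  15,  49,  50, 141, 153,  81, 111, 124, 142, 214,   6
[... 780 characters left out ...]
an))
198 (array([547., -42.]), 0, np.float64(nan))
204 (array([547., -42.]), 0, np.float64(nan))
210 (array([547., -42.]), 0, np.float64(nan))
top mug (array([532.5, -29.7]), 3, np.float64(1.3))
eef [582.2 130.7 110.4]
130 3 x [560. 560. 561. 590. 590.] y 123.0
140 10 x [553. 555. 590. 595. 599.] y 116.0
150 5 x [560. 569. 599. 603. 608.] y 121.0
160 12 x [554. 562. 571. 601. 608.] y 127.0
170 12 x [552. 561. 570. 604. 606.] y 124.0
180 16 x [553. 558. 597. 604. 608.] y 121.0
190 14 x [537. 555. 562. 606. 616.] y 124.0
200 27 x [536. 550. 562. 615. 624.] y 123.0
210 29 x [529. 542. 600. 620. 634.] y 121.0
220 33 x [527. 557. 585. 601. 632.] y 118.0
230 42 x [521. 558. 576. 601. 643.] y 117.0
```

The cone rim is now at about 170 instead of 210, so the carriage slipped down about 40 mm. The front finger pushed the tail free before the rear finger reached the bar. I'll establish exactly where it hangs and whether the mug moved.

Run:
```python
from h import *
from scipy.optimize import least_squares
c=capture('side'); t=capture('top')
def proj(c,p):
    q=c['camera_from_world']@np.r_[p,1]; s=np.array([q[0],-q[1]])/-q[2]; s=s*(1+c['k1']*(s@s)); return np.array([s[0]*c['fx']+c['cx'],s[1]*c['fy']+c['cy']])
for n,cc,box in(('side',c,(176,196,256,290)),('top',t,(206,242,224,262))):
    a=cv2.imread(f'pics/{n}10.png'); b=np.ascontiguousarray(cc['color'][:,:,::-1]); cv2.imwrite(f'pics/{n}12.png',b)
    # rim template in the earlier picture
    p0=proj(cc,[547,-40,212.]); 
    f=40 if n=='side' else 46
    y0,y1,x0,x1=[int(v) for v in((p0[1]-9,p0[1]+9,p0[0]-17,p0[0]+12) if n=='side' else (p0[1]-19,p0[1]+19,p0[0]-19,p0[0]+19))]
    T=a[y0:y1,x0:x1]; 
    S=4; T=cv2.resize(T,None,fx=S,fy=S,interpolation=2); W=cv2.resize(b[y0-16:y1+22,x0-14:x1+14],None,fx=S,fy=S,interpolation=2)
    m=cv2.matchTemplate(W,T,cv2.TM_CCOEFF_NORMED); _,v,_,l=cv2.minMaxLoc(m); print(n,'shift px',l[0]/S-14,l[1]/S-16,'score',round(v,2))
    for dz in(30,40,50): print('  predicted',dz,(proj(cc,[547,-40,212.-dz])-p0).round(2))
    q0=proj(cc,[547,-40,40]); 
    if n=='side':
        y,x=int(q0[1]),int(q0[0]); T=cv2.resize(a[y-2:y+14,x-13:x+8],None,fx=S,fy=S,interpolation=2);W=cv2.resize(b[y-8:y+20,x-19:x+14],None,fx=S,fy=S,interpolation=2)
        m=cv2.matchTemplate(W,T,cv2.TM_CCOEFF_NORMED);_,v,_,l=cv2.minMaxLoc(m);print('mug shift px',l[0]/S-6,l[1]/S-6,round(v,2))
```

```text
side shift px -0.5 8.25 score 0.8
  predicted 30 [0.06 6.36]
  predicted 40 [0.08 8.46]
  predicted 50 [ 0.1  10.55]
mug shift px 0.0 0.0 0.86
top shift px 1.25 4.25 score 0.87
  predicted 30 [0.94 3.41]
  predicted 40 [1.24 4.52]
  predicted 50 [1.54 5.61]
```

Both views give a shift of 40 mm, so the carriage hangs on the h≈49.3 tooth with the plate about 10 mm above the rim. The mug hasn't moved. I'll withdraw and check that it holds.

```bash
python3 -m jog '[{"tx":0,"ty":0,"tz":-5,"ax":0,"ay":0,"az":0,"jaw":-0.3},{"tx":0,"ty":-3,"tz":-20,"ax":0,"ay":0,"az":0,"jaw":-0.3},{"tx":0,"ty":-3,"tz":-20,"ax":0,"ay":0,"az":0,"jaw":-0.3},{"tx":0,"ty":-30,"tz":0,"ax":0,"ay":0,"az":0,"jaw":-0.3},{"tx":0,"ty":-45,"tz":0,"ax":0,"ay":0,"az":0,"jaw":-0.3}]'|sed -n '1,4p'
python3 -m jog '[{"tx":15,"ty":-50,"tz":0,"ax":0,"ay":0,"az":0,"jaw":-0.3},{"tx":15,"ty":-50,"tz":0,"ax":0,"ay":0,"az":0,"jaw":-0.3},{"tx":15,"ty":0,"tz":0,"ax":0,"ay":0,"az":0,"jaw":-0.3},{"tx":0,"ty":0,"tz":0,"ax":0,"ay":0,"az":0,"jaw":-0.3}]'|sed -n '1,4p'
python3 - <<'E'
from cloud import *
def proj(c,p):
    q=c['camera_from_world']@np.r_[p,1]; s=np.array([q[0],-q[1]])/-q[2]; s=s*(1+c['k1']*(s@s)); return np.array([s[0]*c['fx']+c['cx'],s[1]*c['fy']+c['cy']])
for n in('side','top'):
    c,P=cloud(n); p0=proj(c,[547,-40,212.]); a=cv2.imread(f'pics/{n}10.png'); b=np.ascontiguousarray(c['color'][:,:,::-1]);cv2.imwrite(f'pics/{n}13.png',b)
    y0,y1,x0,x1=[int(v) for v in((p0[1]-9,p0[1]+9,p0[0]-17,p0[0]+12) if n=='side' else (p0[1]-19,p0[1]+19,p0[0]-19,p0[0]+19))]
    S=4; T=cv2.resize(a[y0:y1,x0:x1],None,fx=S,fy=S,interpolation=2); W=cv2.resize(b[y0-16:y1+22,x0-14:x1+14],None,fx=S,fy=S,interpolation=2)
    m=cv2.matchTemplate(W,T,cv2.TM_CCOEFF_NORMED); _,v,_,l=cv2.minMaxLoc(m); print(n,l[0]/S-14,l[1]/S-16,round(v,2))
    print(rim(P,(547,-42),168,54),rim(P,(547,-42),92,38.5))
    for q in('tumbler','spoon','honey_jar','knob'): print(q,[(np.round(e['centre'],1),round(e['conf'],2),at_depth(c,e['centre']).round()) for e in place_of(q,n)[:1]])
E
```

```text
time_s: 32.25
eef_pos: [503.0, 149.7, 155.6]
ee_rot: [0.001, 0.786, 0.618, 0.001]
force: [0.1, 0.3, 0.6]
time_s: 32.75
eef_pos: [417.4, 217.4, 155.6]
ee_rot: [0.001, 0.785, 0.619, 0.001]
force: [0.8, -0.7, -0.5]
side -0.25 8.25 0.82
(array([549.4, -47.1]), 64, np.float64(3.7)) (array([548.2, -47.8]), 40, np.float64(3.8))
tumbler [(array([229.2, 174.4]), 0.76, array([407., 336.,  25.]))]
spoon []
honey_jar []
knob [(array([274.7, 164.7]), 0.77, array([605., 159., 138.]))]
top 1.25 4.5 0.9
(array([545.3, -38.6]), 186, np.float64(2.4)) (array([535.2, -51. ]), 3, np.float64(0.6))
tumbler [(array([151.4, 334.9]), 0.9, array([407., 379.,  11.]))]
spoon [(array([225.1, 296.5]), 0.62, array([401., 116.,  -0.]))]
honey_jar [(array([250.7, 238.7]), 0.66, array([498., -43., 110.]))]
knob [(array([172.9, 240.2]), 0.59, array([601., 172., 155.]))]
```

```bash
python3 -c "
from rig import finish_job;print(finish_job())"
```

```text
the job is handed in; nothing more can be done
None
```

The job is handed in and the stand is ready to brew, but the "never let it drop" rule was broken: during the release the carriage fell about 40 mm onto its tooth, because my squeeze freed the pawl before the grip held the bar. Measured afterwards, the mug stands upright and centred within about 2 mm, and the dripper hangs on its pawl with the plate about 10 mm above the rim; the tumbler and spoon are where they were, and the honey jar was not seen in the last check.

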